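# Shut the hair straightener and put it away in its box

### The job

The hair straightener is lying about with its arm sprung open. Press the arm down until its catch holds it shut, trip the lever on the front of the pine box so that the flap springs up, lay the straightener, the same way up, flat on the box floor without dropping it, and press the flap down until it latches. Leave everything else on the shelf where it is.

Things in the scene. Friction and masses are not known exactly. Their poses are not given: they have to be found in the camera images.
- straightener: Cordless hair straightener, cold, 0.31 kg: two black arms, one above the other, on an aluminium hinge barrel at the tail. 215 mm long, 32 wide, 41 high when shut, lying on the shelf. Origin: middle of its underside, where it balances; x from the tail (hinge axis at x = -100, z = 20 mm) to the plate end (x = +112), z up. When shut, grip it there across its 32 mm.
- straightener_arm (a joint): Upper arm of the straightener, hinged at the tail: 0.22 rad = sprung open (tips about 45 mm apart), 0 = shut and held by the catch in the handle. It springs back unless pressed to 0 or a hair below (stop at -0.015), where the catch snaps over and holds it; 5 to 8 N straight down on lever_press does it.
- lever_press (a point): Place to press on the straightener's upper arm: on its outer (top) face, mid-width, 160 mm from the hinge axis and 52 mm short of the tip; 39 mm above the straightener's underside when shut, about 74 mm when open. The lower arm lies right beneath it.
- hair_box: Storage box, white-painted pine with a bare pine flap, fixed to the shelf, 144 mm (x) by 276 mm (y) outside, walls 10 mm thick and 60 mm high, so 124 by 256 mm inside. Origin: middle of its underside; its front (with the trip lever) faces its -x, its flap is hinged along the back (+x) top edge, z up.
- box_floor (a point): Centre of the inner floor of the box, 8 mm above the shelf.
- box_flap (a joint): Flap over the box (10 mm pine, 148 mm from hinge to front edge, 276 mm wide): 0 = closed and latched (top face 71 mm above the shelf), 1.85 rad = open, leaning back past upright, edge 204 mm high and 41 mm behind the hinge. Sprung: once tripped it rises to 1.85 by itself within 2 s. To shut it push its back face over, then down to 0 or a hair below (stop -0.015), 10 to 14 N at flap_press.
- flap_hinge (a point): Middle of the flap's hinge axis (fixed to the box; the axis runs along the box's y): 72 mm behind the box centre, 61.5 mm above the shelf, in the plane of the flap's inner face.
- flap_press (a point): Point on the flap's outer face (upper face when closed), mid-width, 120 mm from the hinge axis and 28 mm from the front edge; moves with the flap.
- box_trip (a joint): Steel trip lever of the box's catch: 0 = at rest, 0.30 rad = pressed fully down; springs back. Pressed past about 0.2 rad it frees the flap. It rocks by itself when the flap is pressed shut.
- trip_pad (a point): On the upper face of the trip lever's thumb plate: ribbed steel, 40 mm wide (y), 36 deep (x), sticking out of the middle of the box front; this point is 112 mm in front of the box centre, 41 mm above the shelf. At rest the plate rises to the front by 18 degrees (front edge 12 mm further out, 46 mm high); pressed straight down 13 mm it is level, 3 to 6 N. The catch hook, 59 mm high, begins 22 mm behind this point.
- hairbrush: Bystander: purple plastic hairbrush lying bristles down, 205 mm long along x (head at +x), head 56 mm wide, 38 mm high. Origin: middle of its underside.
- glass_jar: Bystander: frosted glass jar with aluminium twist cap, 58 mm diameter, 70 mm high, standing. Origin: centre of its underside.
- tumbler: Bystander: white ceramic tumbler, 72 mm diameter, 95 mm high, standing. Origin: centre of its underside.
- razor: Bystander: aluminium shaving handle with steel head, lying along x, 130 mm long, 42 mm wide at the head, 13 mm high. Origin: underside, near its middle.
- clip: Bystander: green plastic hair clip lying along x, 85 mm long, 16 mm wide, about 24 mm high. Origin: middle of its underside.
- nail_brush: Bystander: wooden nail brush lying bristles down, 90 mm long along x, 36 mm wide, 30 mm high. Origin: middle of its underside.
There are look-alikes about, which are no part of the job. What is meant by the straightener is not yellow, and is the larger of those in its own colour.

How it is judged:
By the outcome, as a careful person would: the job done as asked, in the order asked, and still so for the second after the job is handed in, with the robot touching nothing.
It also fails if it takes over 72 s, if anything falls off the work surface, if the arm or the gripper's body presses on something with over 40 N, if the wrist force passes 120 N, or if a joint passes its speed limit or range.

### The arm

A 6-joint arm with a two-finger parallel gripper is mounted at the origin on the work surface. World frame = base frame: x ahead of the robot, y to its left, z up, the work surface at z = 0. Lengths are in m, angles in rad, forces in N, time in s.
With the tool pointing down it reaches from about 0.3 to 0.875 m from the base axis. Payload 6.4 kg.
Tool frame: the origin (TCP) lies midway between the tips of the shut fingers; the grasp point (between the pads) lies 19 mm behind it; x points along the fingers, z is the direction in which the jaws open and shut, and the axes are right-handed (so a half turn about x gives the same grasp; the last joint's range is limited). The gripper opens to 88 mm and grips with 3 to 60 N. Pads are 18 mm wide; open, the fingers measure 123 mm over their backs; the gripper's body (75 mm by 187 mm) begins 45 mm behind the grasp point.
Start: joints at [1.081, 0.181, 1.607, -0, 1.354, -0.206], TCP at [0.161, 0.552, 0.239] pointing down, gripper open.
Joint ranges: [-2.99, 2.99], [-0.89, 2.07], [0.3, 2.58], [-1.14, 4.28], [0, 2.63], [-3.12, 3.12]. Speed limits (rad/s): [2.57, 2.57, 3.01, 3.14, 3.14, 3.14].

### API

Orientations are given as a unit quaternion [w, x, y, z].
In Python, from rig import status, vision, finish_job gives the robot as it stands.
- The arm moves only by the tool drive_tool, never from a script. Its argument "targets" is a list of rows, each an object of numbers: "dx", "dy", "dz": the shift along the tool's x, y, z in cm; "ax", "ay", "az": the turn, a rotation vector about the tool's x, y, z in rad. In form: [{"dx": .., "dy": .., "dz": .., "ax": .., "ay": .., "az": ..}, ...]. A call has 1 to 20 rows; each row is the pose to reach, as a shift and turn from the pose commanded when the call began, along the tool's axes at that moment; what a row does not reach only later rows make up. A row lasts 1/8 s, in which the tool goes at most 62.5 mm and 10.7 degrees, less where a joint would pass 70% of its speed; a pose out of reach is approached as far as the arm can. A call with a gripper value outside its range is refused whole. "claw" is the closure, from -1 (fully open) to 1 (shut), so that 0 is half open, set as the call begins (left out, the last holds). The fingers move at their own pace and stop on an object; "squeeze" is the grip in N (left out, the last holds). Time passes only in rows, so rows that repeat a pose let the fingers close. It gives the time, the measured TCP pose, the force and the opening at its end, in the units of the state.
- status.sense(): the state, without advancing time (a new reading comes with each control period).
- vision.snapshot(name): name is "side" or "top" or "wrist"; returns a dict with "color" (384x512x3 uint8, red, green, blue), "camera_matrix" (3x3 intrinsics, pixels), "k1" (the pictures are not rectified: a ray, as slopes to the right and down, at radius r is drawn at 1 + k1 r^2 times it, then the intrinsics apply), "view" (4x4, takes a point from world to camera coordinates). Camera axes: x right, y down, z forward; pixel columns grow to the right and rows downward; lengths in m; the calibration is good to about 2 mm. A picture is of the moment at which its call begins. There is no depth.
- finish_job(): hands the job in, once; it reports no verdict.
The state is a dict: "time": time; "joint_pos": joint angles; "joint_vel": joint speeds; "joint_efforts": joint torques, N m; "position": TCP position; "tool_rot": TCP orientation; "wrist_force": force on the tool from outside, world axes, zero at the start; "ft_torque": the same for the moment, N m; "finger_gap": finger opening in m.
Only numpy, scipy, OpenCV 4.12 (cv2) and the standard library are available. Lean on these libraries where they do the work, as an engineer would, in place of code of your own. Each camera call takes 0.05 s, during which the arm holds its last target.

## Working session

There is one attempt and no reset: what is moved stays moved. The work goes in short steps, Python scripts to look and compute and a tool call to move; the robot and the scene stay as the last step left them, time stands still between calls to the robot, and variables do not carry over. Pictures are saved under pics/ and viewed, and the job is handed in when it is done.

Besides the shell and the picture viewer there is one more tool, called after "Call:" in YAML: its name, and indented under it one key for each argument. drive_tool: Moves the arm, as the interface text tells. Its arguments: {"type":"object","properties":{"targets":{"type":"array","items":{"type":"object","properties":{"dx":{"type":"number"},"dy":{"type":"number"},"dz":{"type":"number"},"ax":{"type":"number"},"ay":{"type":"number"},"az":{"type":"number"}}}},"claw":{"type":"number"},"squeeze":{"type":"number"}},"required":["targets"]}

```bash
ls; mkdir -p pics; python3 - <<'E'
from rig import status, vision
import cv2,pickle
s=status.sense();print({k:s[k] for k in('time','position','tool_rot','finger_gap','wrist_force')})
d={}
for n in("side","top"):
    v=vision.snapshot(n);d[n]=v
    cv2.imwrite(f"pics/{n}0.png",cv2.cvtColor(v["color"],cv2.COLOR_RGB2BGR));print(n,v["camera_matrix"],v["k1"],v["view"])
pickle.dump(d,open("v0.pkl","wb"))
E
```

```text
pics
{'time': 0.0, 'position': array([0.16073199, 0.55153615, 0.23782237]), 'tool_rot': array([ 0.56513889, -0.42452327,  0.56623174,  0.4240043 ]), 'finger_gap': 0.08815499675903886, 'wrist_force': array([ 0.65657024,  0.78231489, -0.01804684])}
side [[386.39648718   0.         260.07987636]
 [  0.         386.39648718 192.14959586]
 [  0.           0.           1.        ]] -0.08977690825879293 [[-0.9673586  -0.25262021  0.02000915  0.38061222]
 [-0.16993952  0.5881194  -0.79071874  0.2171285 ]
 [ 0.18798377 -0.76830892 -0.61185252  0.80688296]
 [ 0.          0.          0.          1.        ]]
top [[460.42552148   0.         266.46487428]
 [  0.         460.42552148 195.19510123]
 [  0.           0.           1.        ]] 0.02719580922699615 [[-0.00707829 -0.99996167 -0.00515385 -0.12368219]
 [-0.98369484  0.00788919 -0.17967252  0.44357434]
 [ 0.17970629  0.00379804 -0.98371298  1.41553829]
 [ 0.          0.          0.          1.        ]]
```

View pics/top0.png

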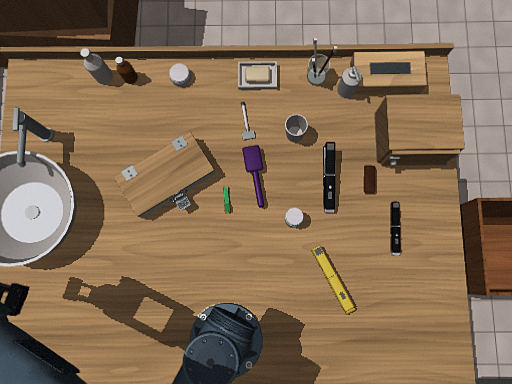

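View pics/side0.png

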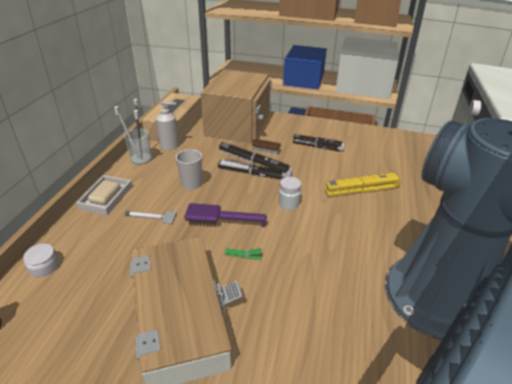

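Candidates for the straightener in the top view: long black at (330,177), short black at (396,228) and yellow at (335,280). I choose the long black one and check it in a close crop.

```bash
cat > h.py <<'E'
import numpy as np,cv2,pickle
def proj(v,P):
    P=np.atleast_2d(P).astype(float);c=P@v["view"][:3,:3].T+v["view"][:3,3]
    s=c[:,:2]/c[:,2:];r2=(s**2).sum(1,keepdims=True);s=s*(1+v["k1"]*r2)
    K=v["camera_matrix"];return s*[K[0,0],K[1,1]]+K[:2,2]
def ray(v,uv):
    K=v["camera_matrix"]
    s=cv2.undistortPoints(np.array([[uv]],float),K,np.array([v["k1"],0,0,0.]))[0,0]
    R=v["view"][:3,:3];t=v["view"][:3,3]
    return -R.T@t, R.T@np.array([s[0],s[1],1])
def onz(v,uv,z):
    o,d=ray(v,uv);return o+d*(z-o[2])/d[2]
def crop(v,x0,y0,x1,y1,k,name,pts=[]):
    im=cv2.cvtColor(v["color"],cv2.COLOR_RGB2BGR)[y0:y1,x0:x1]
    im=cv2.resize(im,None,fx=k,fy=k,interpolation=cv2.INTER_CUBIC)
    for p in pts: cv2.circle(im,(int(round((p[0]+.5-x0)*k-.5)),int(round((p[1]+.5-y0)*k-.5))),3,(0,0,255),1)
    cv2.imwrite(name,im)
E
python3 - <<'E'
from h import *
d=pickle.load(open("v0.pkl","rb"))
crop(d["top"],290,125,420,265,5,"pics/c_str.png");crop(d["top"],100,120,230,225,6,"pics/c_box.png")
crop(d["side"],200,130,360,220,5,"pics/c_sides.png")
crop(d["side"],110,230,270,384,4,"pics/c_sideb.png")
for uv in[(330,143),(330,212),(396,202),(396,255)]:print(onz(d["top"],uv,.04))
E
```

```text
[ 0.61192397 -0.33295869  0.04      ]
[ 0.38743789 -0.32587333  0.04      ]
[ 0.41761337 -0.53370814  0.04      ]
[ 0.25245898 -0.52403874  0.04      ]
```

View pics/c_str.png

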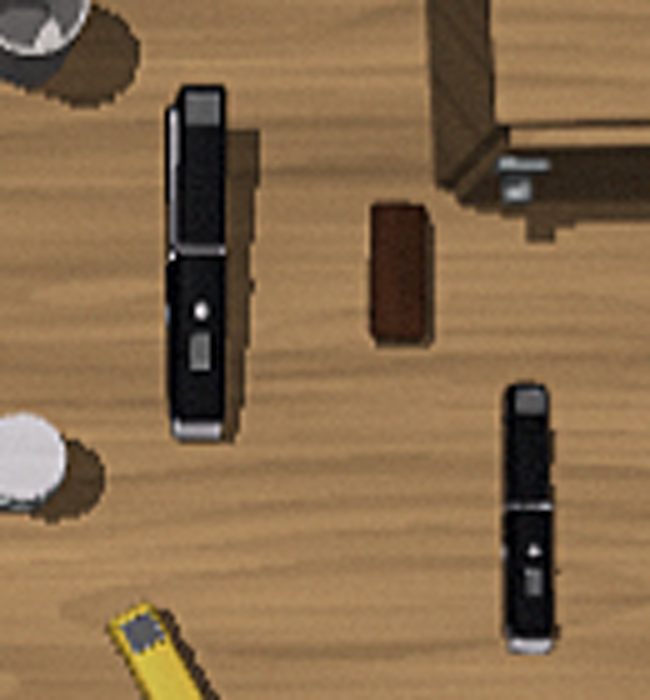

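View pics/c_box.png

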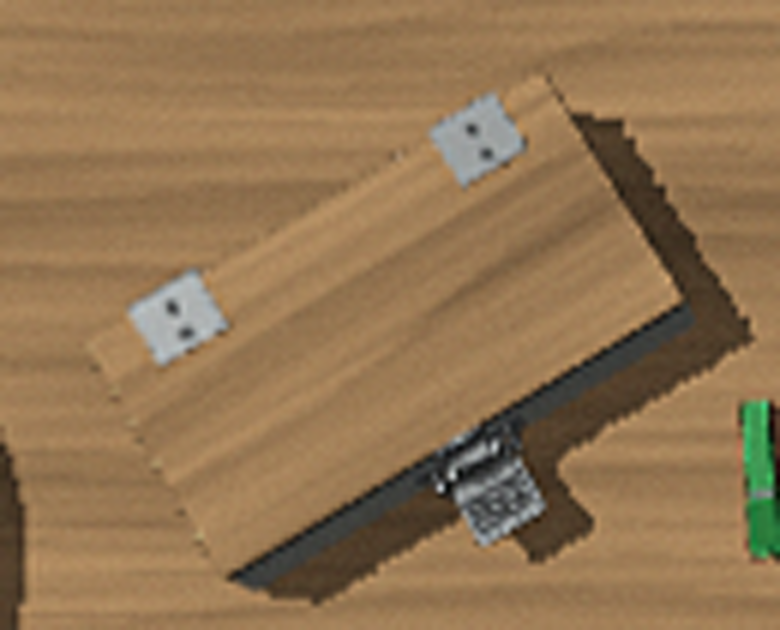

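View pics/c_sides.png

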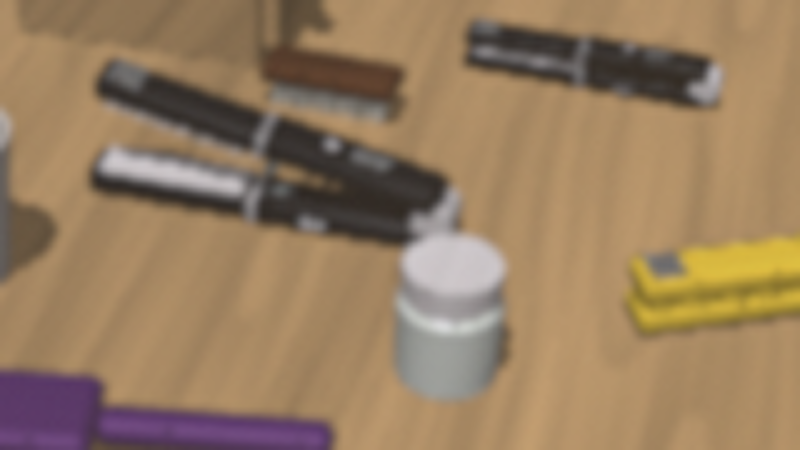

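View pics/c_sideb.png

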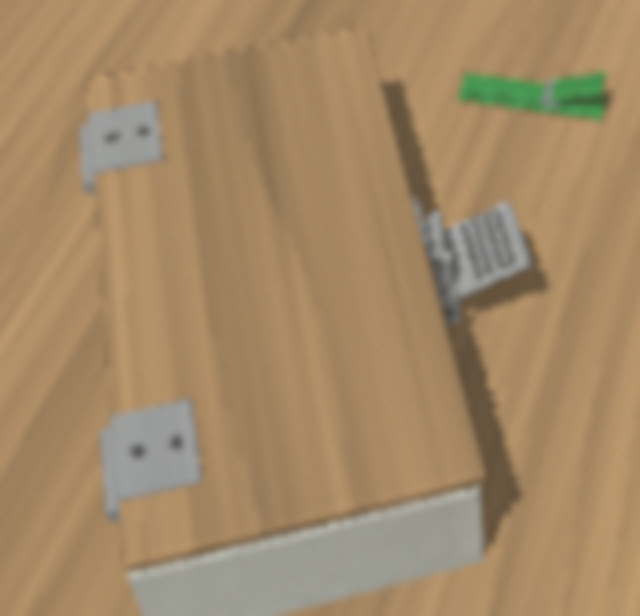

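```bash
cat > m.py <<'E'
from h import *
from scipy.optimize import least_squares
d=pickle.load(open("v0.pkl","rb"))
def T(p,L):
    L=np.atleast_2d(L);c,s=np.cos(p[2]),np.sin(p[2])
    return np.c_[p[0]+c*L[:,0]-s*L[:,1],p[1]+s*L[:,0]+c*L[:,1],L[:,2]]
def fit(obs,p0):
    f=lambda p:np.concatenate([(proj(d[n],T(p,np.array(l)/1e3))-uv).ravel() for n,l,uv in obs])
    r=least_squares(f,p0);return r.x,r.fun.reshape(-1,2)
B=[("top",[72,-138,71],(191.3,132.5)),("top",[72,138,71],(115,177.5)),("top",[-76,138,71],(138.3,216.7)),("top",[-76,-138,71],(214.2,170.8)),
("side",[-76,138,71],(110+482/4,230+483/4)),("side",[72,138,71],(110+128/4,230+570/4)),("side",[72,-138,71],(110+90/4,230+75/4)),("side",[-76,-138,71],(110+365/4,230+28/4))]
b,rb=fit(B,[.5,.12,.5]);
S=[("top",[102.8,16,84.8],(326,142.4)),("top",[102.8,-16,84.8],(335,142.4)),("top",[112,16,18],(323.6,146.6)),("top",[-103,0,22],(329.3,212.5)),
("side",[102.8,0,84.8],(200+130/5,130+62/5))]
s,rs=fit(S,[.5,-.33,0])
if __name__=="__main__":
    print("box",b,"\n",rb.round(1));print("str",s,"\n",rs.round(1))
    trip=T(b,[-.112,0,.041]);fp=T(b,[-.048,0,.071]);lp=T(s,[.052,0,.0735]);print(trip,fp,lp)
    sl=[[102.8,y,84.8] for y in(-16,16)]+[[112,y,z] for y in(-16,16) for z in(0,19)]+[[-103,y,20] for y in (-16,16)]+[[-100,y,0] for y in (-16,16)]+[[52,0,73.5]]
    W=T(s,np.array(sl)/1e3);pp=T(b,np.array([[-112,0,41],[-124,20,46],[-124,-20,46],[-48,0,71],[-72,138,0]]+[o[1] for o in B[:4]])/1e3)
    crop(d["top"],290,125,420,265,5,"pics/o1.png",proj(d["top"],W));crop(d["side"],200,130,360,220,5,"pics/o2.png",proj(d["side"],W))
    crop(d["top"],100,120,230,225,6,"pics/o3.png",proj(d["top"],pp));crop(d["side"],110,230,270,384,4,"pics/o4.png",proj(d["side"],pp))
    a=[cv2.imread(f"pics/o{i}.png") for i in(1,2,3,4)]
    a=[cv2.resize(x,(400,300)) for x in a];cv2.imwrite("pics/o.png",np.vstack([np.hstack(a[:2]),np.hstack(a[2:])]))
E
python3 m.py
```

```text
box [0.50813604 0.19363794 0.54749711] 
 [[-1.1 -0.2]
 [-1.7 -0.3]
 [-2.   0.6]
 [-0.2  0.2]
 [ 1.6 -1.6]
 [-1.4 -1.1]
 [-0.4  0.2]
 [ 0.8 -1. ]]
str [ 0.49204489 -0.32807609 -0.02081859] 
 [[ 0.   1.7]
 [ 1.3  1.8]
 [-0.1  0.6]
 [-0.  -0.2]
 [-3.7 -0.2]]
[[0.41250707 0.13533614 0.041     ]] [[0.4671522  0.16865145 0.071     ]] [[ 0.54403362 -0.32915857  0.0735    ]]
```

View pics/o.png

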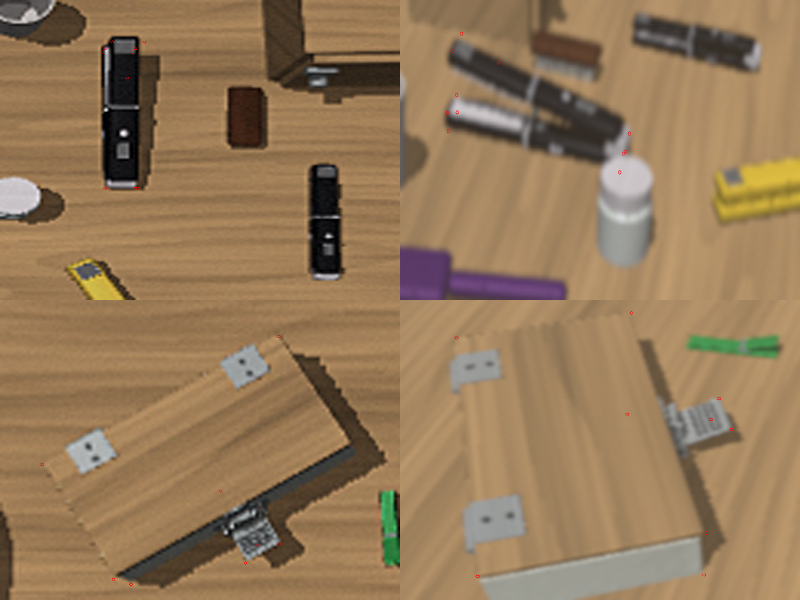

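```bash
cat > g.py <<'E'
import numpy as np
from scipy.spatial.transform import Rotation as Ro
def Rof(q): return Ro.from_quat([q[1],q[2],q[3],q[0]])
def down(yaw): # tool x down, jaw z-axis at world angle yaw
    z=np.array([np.cos(yaw),np.sin(yaw),0]);x=np.array([0,0,-1.]);y=np.cross(z,x);return Ro.from_matrix(np.c_[x,y,z])
def rel(p,R,P,R2):
    d=R.inv().apply(np.array(P)-p)*100;r=(R.inv()*R2).as_rotvec();return d.round(2),r.round(3)
def go(P,yaw,s=None):
    from rig import status
    s=s or status.sense();R=Rof(s["tool_rot"]);print(rel(s["position"],R,P,down(yaw)))
E
python3 - <<'E'
from g import *
from rig import status
s=status.sense();R=Rof(s["tool_rot"]);print(R.as_matrix().round(3));z=R.as_matrix()[:,2];print(np.arctan2(z[1],z[0]))
go([.38,.12,.35],np.arctan2(z[1],z[0]))
go([.38,.12,.35],0.5475)
go([.38,.12,.35],0.5475+np.pi)
E
```

```text
[[-0.001 -0.96   0.28 ]
 [-0.001  0.28   0.96 ]
 [-1.     0.    -0.002]]
1.2870013816519423
(array([-11.17, -33.13, -35.31]), array([-0.   , -0.002, -0.   ]))
(array([-11.17, -33.13, -35.31]), array([ 0.74 , -0.002,  0.   ]))
(array([-11.17, -33.13, -35.31]), array([-2.402e+00, -0.000e+00, -2.000e-03]))
```

Call:
drive_tool:
  targets:
    - {"dx": -6,"dy": -10,"dz": -10,"ax": 0.2}
    - {"dx": -11.2,"dy": -33.1,"dz": -35.3,"ax": 0.74}
    - {"dx": -11.2,"dy": -33.1,"dz": -35.3,"ax": 0.74}
    - {"dx": -11.2,"dy": -33.1,"dz": -35.3,"ax": 0.74}
    - {"dx": -11.2,"dy": -33.1,"dz": -35.3,"ax": 0.74}
    - {"dx": -11.2,"dy": -33.1,"dz": -35.3,"ax": 0.74}
    - {"dx": -11.2,"dy": -33.1,"dz": -35.3,"ax": 0.74}
    - {"dx": -11.2,"dy": -33.1,"dz": -35.3,"ax": 0.74}
    - {"dx": -11.2,"dy": -33.1,"dz": -35.3,"ax": 0.74}
    - {"dx": -11.2,"dy": -33.1,"dz": -35.3,"ax": 0.74}
    - {"dx": -11.2,"dy": -33.1,"dz": -35.3,"ax": 0.74}
    - {"dx": -11.2,"dy": -33.1,"dz": -35.3,"ax": 0.74}
    - {"dx": -11.2,"dy": -33.1,"dz": -35.3,"ax": 0.74}
  claw: 1
  squeeze: 20

```text
schema error: expected keys dx, dy, dz, ax, ay, az
```

```bash
cat > snap.py <<'E'
import sys,pickle,cv2
from rig import vision,status
for n in sys.argv[2:]:
    v=vision.snapshot(n);pickle.dump(v,open(f"v_{n}_{sys.argv[1]}.pkl","wb"));cv2.imwrite(f"pics/{n}_{sys.argv[1]}.png",cv2.cvtColor(v["color"],cv2.COLOR_RGB2BGR))
s=status.sense();print(s["time"],s["position"].round(4),s["wrist_force"].round(1),s["finger_gap"],s["joint_pos"].round(2))
E
python3 snap.py 1 wrist side
```

```text
0.2 [0.1608 0.5517 0.2382] [-0.2  0.1 -0.3] 0.08795290026397569 [ 1.08  0.18  1.61  0.    1.35 -0.21]
```

View pics/wrist_1.png

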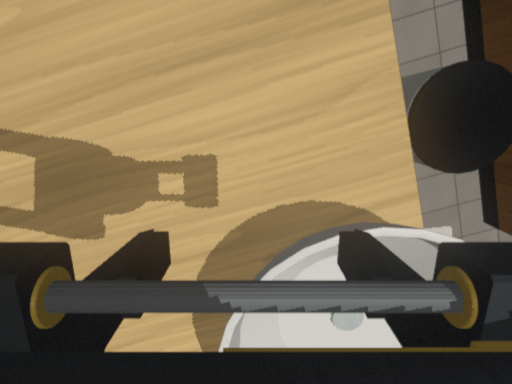

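View pics/side_1.png

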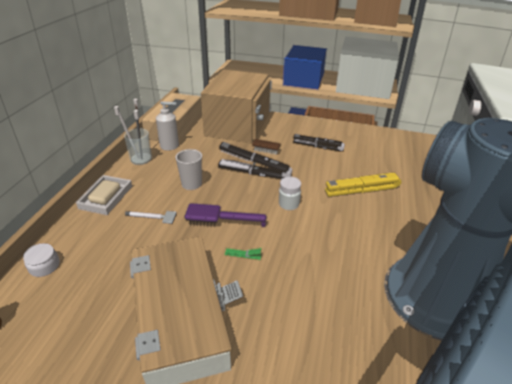

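Call:
drive_tool:
  targets:
    - {"dx": -6,"dy": -10,"dz": -10,"ax": 0.2,"ay": 0,"az": 0}
    - {"dx": -11.2,"dy": -33.1,"dz": -35.3,"ax": 0.74,"ay": 0,"az": 0}
    - {"dx": -11.2,"dy": -33.1,"dz": -35.3,"ax": 0.74,"ay": 0,"az": 0}
    - {"dx": -11.2,"dy": -33.1,"dz": -35.3,"ax": 0.74,"ay": 0,"az": 0}
    - {"dx": -11.2,"dy": -33.1,"dz": -35.3,"ax": 0.74,"ay": 0,"az": 0}
    - {"dx": -11.2,"dy": -33.1,"dz": -35.3,"ax": 0.74,"ay": 0,"az": 0}
    - {"dx": -11.2,"dy": -33.1,"dz": -35.3,"ax": 0.74,"ay": 0,"az": 0}
    - {"dx": -11.2,"dy": -33.1,"dz": -35.3,"ax": 0.74,"ay": 0,"az": 0}
    - {"dx": -11.2,"dy": -33.1,"dz": -35.3,"ax": 0.74,"ay": 0,"az": 0}
    - {"dx": -11.2,"dy": -33.1,"dz": -35.3,"ax": 0.74,"ay": 0,"az": 0}
    - {"dx": -11.2,"dy": -33.1,"dz": -35.3,"ax": 0.74,"ay": 0,"az": 0}
    - {"dx": -11.2,"dy": -33.1,"dz": -35.3,"ax": 0.74,"ay": 0,"az": 0}
  claw: 1
  squeeze: 20

```text
time: 1.7
position: [0.3793, 0.1217, 0.3505]
tool_rot: [0.68, -0.192, 0.681, 0.192]
wrist_force: [0.8, 0.2, 0.2]
finger_gap: 0.0009
```

```bash
python3 snap.py 2 wrist side; python3 -c "
import pickle,numpy as np
from g import *;from rig import status
s=status.sense();v=pickle.load(open('v_wrist_2.pkl','rb'));V=v['view'];c=-V[:3,:3].T@V[:3,3];print(c,v['k1'],Rof(s['tool_rot']).inv().apply(c-s['position']),V[2,:3])"
```

```text
1.8 [0.3795 0.1214 0.3506] [-0.1 -0.2 -0.3] 0.00042944804020622607 [ 0.01 -0.32  1.85  0.    1.61 -0.54]
[0.34569726 0.17986119 0.49652653] 0.00048150198588885635 [-0.14594169  0.06750732  0.00166335] [ 0.13693505 -0.22473539 -0.96475012]
```

View pics/wrist_2.png

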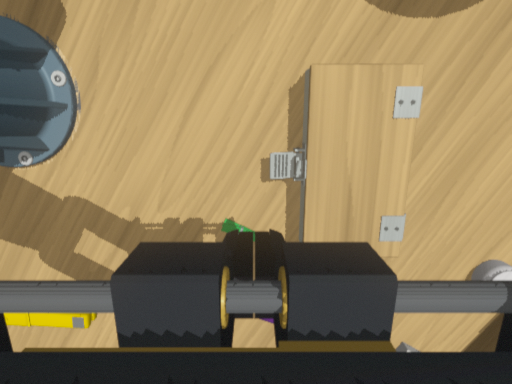

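View pics/side_2.png

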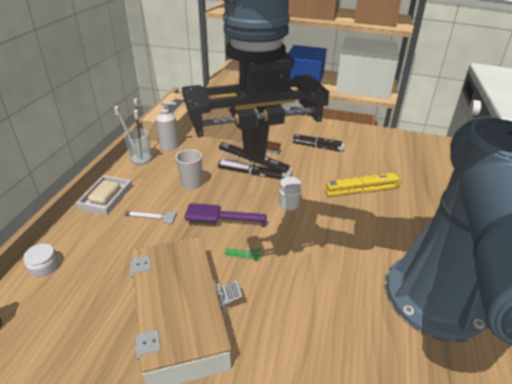

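```bash
python3 - <<'E'
from h import *
v=pickle.load(open("v_wrist_2.pkl","rb"))
crop(v,250,45,440,265,3.6,"pics/w2c.png")
E
```

```text
(no output)
```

View pics/w2c.png

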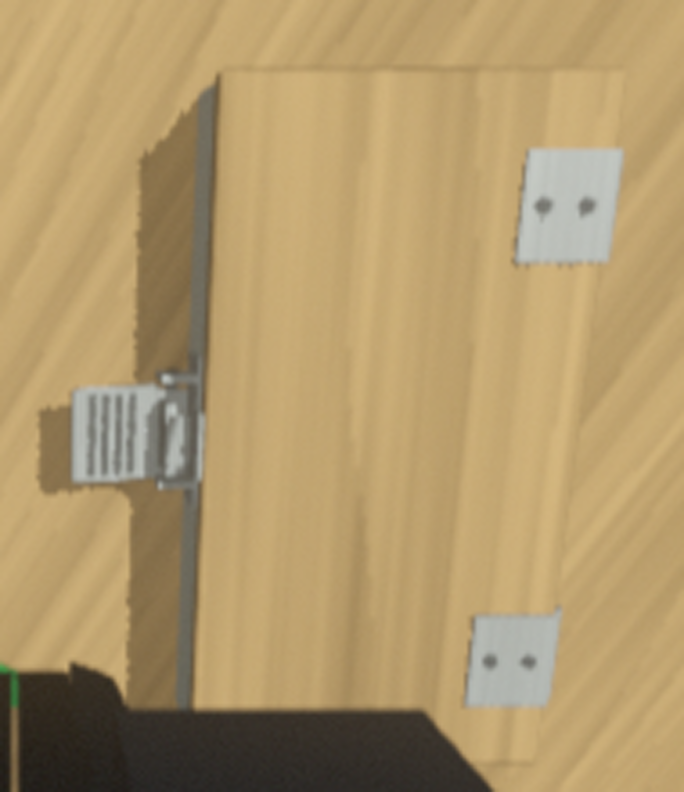

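```bash
cat > m2.py <<'E'
from m import *
d["w"]=pickle.load(open("v_wrist_2.pkl","rb"))
c=lambda x,y:(250-.5+(x+.5)/3.6,45-.5+(y+.5)/3.6)
W=[("w",[-76,138,71],c(219,70)),("w",[72,138,71],c(622,68)),("w",[72,-138,71],c(533,763)),("w",[-124,20,46],c(72,390)),("w",[-124,-20,46],c(72,483))]
if __name__=="__main__":
  for o in(B[:4],B[4:],W,W[:3],B+W): 
    x,r=fit(o,b);print(x.round(4),r.round(1).tolist(),T(x,[-.112,0,.041]).round(4))
E
python3 m2.py
```

```text
[0.5084 0.1897 0.5521] [[-0.1, -0.4], [-0.5, -0.2], [-0.5, 0.6], [1.0, -0.1]] [[0.413 0.131 0.041]]
[0.5077 0.1953 0.5468] [[1.5, -0.6], [-1.7, -0.0], [-0.5, 0.8], [0.8, -0.4]] [[0.412  0.1371 0.041 ]]
[0.5118 0.1927 0.5537] [[-1.3, -0.2], [0.8, -0.2], [-0.2, 0.7], [0.5, -0.3], [0.3, 0.3]] [[0.4166 0.1338 0.041 ]]
[0.5122 0.1929 0.5545] [[-1.1, -0.2], [1.0, -0.2], [0.1, 0.7]] [[0.4169 0.1339 0.041 ]]
[0.5104 0.1929 0.5515] [[-1.0, -1.0], [-1.4, -0.9], [-1.5, -0.1], [0.0, -0.7], [0.7, -2.6], [-2.1, -1.8], [-1.4, -0.1], [-0.3, -1.5], [-1.9, -1.1], [0.3, -0.8], [-1.1, 0.3], [-0.1, -1.1], [-0.5, -0.4]] [[0.4151 0.1342 0.041 ]]
```

```bash
python3 -c "
from g import *
go([.50,-.33,.25],1.55)"
```

```text
(array([ 10.05, -44.79, -13.29]), array([-1.001, -0.   , -0.   ]))
```

Call:
drive_tool:
  targets:
    - {"dx": 0,"dy": -10,"dz": -3,"ax": -0.2,"ay": 0,"az": 0}
    - {"dx": 10,"dy": -44.8,"dz": -13.3,"ax": -1.0,"ay": 0,"az": 0}
    - {"dx": 10,"dy": -44.8,"dz": -13.3,"ax": -1.0,"ay": 0,"az": 0}
    - {"dx": 10,"dy": -44.8,"dz": -13.3,"ax": -1.0,"ay": 0,"az": 0}
    - {"dx": 10,"dy": -44.8,"dz": -13.3,"ax": -1.0,"ay": 0,"az": 0}
    - {"dx": 10,"dy": -44.8,"dz": -13.3,"ax": -1.0,"ay": 0,"az": 0}
    - {"dx": 10,"dy": -44.8,"dz": -13.3,"ax": -1.0,"ay": 0,"az": 0}
    - {"dx": 10,"dy": -44.8,"dz": -13.3,"ax": -1.0,"ay": 0,"az": 0}
    - {"dx": 10,"dy": -44.8,"dz": -13.3,"ax": -1.0,"ay": 0,"az": 0}
    - {"dx": 10,"dy": -44.8,"dz": -13.3,"ax": -1.0,"ay": 0,"az": 0}
    - {"dx": 10,"dy": -44.8,"dz": -13.3,"ax": -1.0,"ay": 0,"az": 0}
    - {"dx": 10,"dy": -44.8,"dz": -13.3,"ax": -1.0,"ay": 0,"az": 0}

```text
time: 3.3
position: [0.4997, -0.3299, 0.2518]
tool_rot: [0.506, -0.495, 0.505, 0.494]
wrist_force: [-1.0, -0.2, -0.3]
finger_gap: 0.0003
```

```bash
python3 snap.py 3 wrist side
```

```text
3.4 [ 0.4996 -0.3303  0.2516] [-0.8 -0.4 -0.5] 0.00036836717441210957 [-0.78  0.22  1.53  0.    1.39 -2.33]
```

View pics/wrist_3.png

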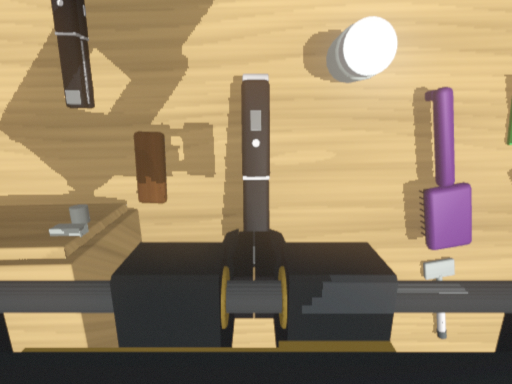

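View pics/side_3.png

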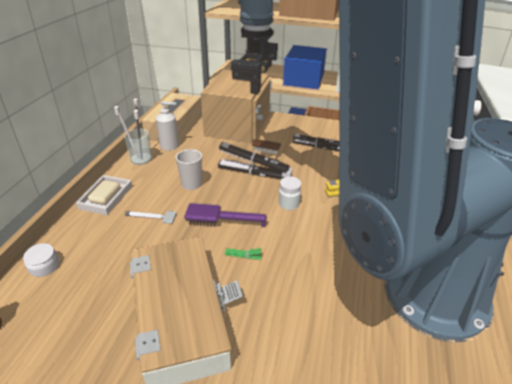

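```bash
python3 - <<'E'
from h import *
v=pickle.load(open("v_wrist_3.pkl","rb"))
crop(v,225,60,290,240,3.3,"pics/w3c.png")
for r,z in((90,.043),(178,.06),(220,.068)):
    a=onz(v,(242.5,r),z);b=onz(v,(269,r),z);print(a.round(4),b.round(4),((a+b)/2).round(4))
print(onz(v,(256,76),.022),onz(v,(256,76),.03))
E
```

```text
[ 0.4091 -0.3396  0.043 ] [ 0.4097 -0.3103  0.043 ] [ 0.4094 -0.325   0.043 ]
[ 0.5047 -0.342   0.06  ] [ 0.5054 -0.3119  0.06  ] [ 0.505 -0.327  0.06 ]
[ 0.5524 -0.3432  0.068 ] [ 0.553  -0.3127  0.068 ] [ 0.5527 -0.328   0.068 ]
[ 0.3926264  -0.32419767  0.022     ] [ 0.39349748 -0.32427738  0.03      ]
```

View pics/w3c.png

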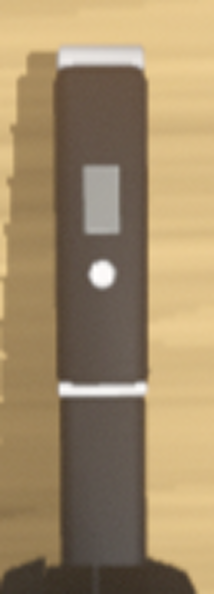

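```bash
python3 - <<'E'
from m import *
t=d["top"]
for n,uv,z in(("cup base",(378,163),0),("cup top",(390,96),.15),("tumbler rim",(296,123),.095),("tumbler Lrim",(307,123),.095),("jar",(294,215),.07),("nail",(370,180),.03)):print(n,onz(t,uv,z).round(3))
from g import go
go([.552,-.328,.09],1.55);go([.552,-.328,.039],1.55)
E
```

```text
cup base [ 0.554 -0.494  0.   ]
cup top [ 0.724 -0.503  0.15 ]
tumbler rim [ 0.661 -0.221  0.095]
tumbler Lrim [ 0.661 -0.256  0.095]
jar [ 0.375 -0.211  0.07 ]
nail [ 0.491 -0.458  0.03 ]
(array([16.17, -5.21,  0.36]), array([-0.002, -0.001,  0.001]))
(array([21.27, -5.21,  0.36]), array([-0.002, -0.001,  0.001]))
```

Call:
drive_tool:
  targets:
    - {"dx": 5,"dy": -5.2,"dz": 0.3,"ax": 0,"ay": 0,"az": 0}
    - {"dx": 11,"dy": -5.2,"dz": 0.3,"ax": 0,"ay": 0,"az": 0}
    - {"dx": 15,"dy": -5.2,"dz": 0.3,"ax": 0,"ay": 0,"az": 0}
    - {"dx": 17,"dy": -5.2,"dz": 0.3,"ax": 0,"ay": 0,"az": 0}
    - {"dx": 18,"dy": -5.2,"dz": 0.3,"ax": 0,"ay": 0,"az": 0}
    - {"dx": 19,"dy": -5.2,"dz": 0.3,"ax": 0,"ay": 0,"az": 0}
    - {"dx": 20,"dy": -5.2,"dz": 0.3,"ax": 0,"ay": 0,"az": 0}
    - {"dx": 20.8,"dy": -5.2,"dz": 0.3,"ax": 0,"ay": 0,"az": 0}
    - {"dx": 20.8,"dy": -5.2,"dz": 0.3,"ax": 0,"ay": 0,"az": 0}

```text
time: 4.53
position: [0.5519, -0.33, 0.0432]
tool_rot: [0.506, -0.495, 0.506, 0.493]
wrist_force: [0.1, 0.4, 1.0]
finger_gap: 0.0005
```

```bash
python3 snap.py 4 wrist side
```

```text
4.625 [ 0.5516 -0.3299  0.0432] [ 0.9 -0.7  2.6] 6.00700456382664e-05 [-0.72  0.55  1.55 -0.    1.04 -2.27]
```

View pics/wrist_4.png

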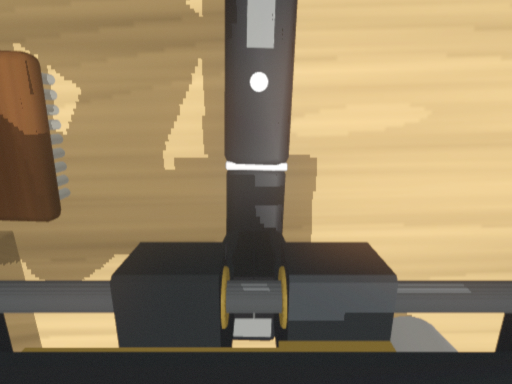

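Call:
drive_tool:
  targets:
    - {"dx": 0.3,"dy": 0,"dz": 0,"ax": 0,"ay": 0,"az": 0}
    - {"dx": 0.45,"dy": 0,"dz": 0,"ax": 0,"ay": 0,"az": 0}
    - {"dx": 0.6,"dy": 0,"dz": 0,"ax": 0,"ay": 0,"az": 0}
    - {"dx": 0.6,"dy": 0,"dz": 0,"ax": 0,"ay": 0,"az": 0}

```text
time: 5.12
position: [0.5514, -0.3297, 0.0367]
tool_rot: [0.506, -0.494, 0.506, 0.494]
wrist_force: [2.0, -0.4, 2.9]
finger_gap: 0.001
```

Call:
drive_tool:
  targets:
    - {"dx": 0.1,"dy": 0,"dz": 0,"ax": 0,"ay": 0,"az": 0}
    - {"dx": 0.2,"dy": 0,"dz": 0,"ax": 0,"ay": 0,"az": 0}
    - {"dx": 0.2,"dy": 0,"dz": 0,"ax": 0,"ay": 0,"az": 0}

```text
time: 5.5
position: [0.5517, -0.3298, 0.0358]
tool_rot: [0.506, -0.494, 0.506, 0.494]
wrist_force: [0.4, 0.8, 10.0]
finger_gap: 0.0006
```

```bash
python3 snap.py 5 side;python3 snap.py 5b wrist
```

```text
5.55 [ 0.5517 -0.3298  0.0358] [0.3 1.3 9.8] 0.0005582258911346596 [-0.72  0.56  1.55 -0.    1.03 -2.27]
5.6 [ 0.5517 -0.3298  0.0359] [ 1.2  1.3 10. ] 0.0007904018285733452 [-0.72  0.56  1.55 -0.    1.03 -2.27]
```

Reached the stop (10 N). Lift and look whether the catch holds.

Call:
drive_tool:
  targets:
    - {"dx": -1,"dy": 0,"dz": 0,"ax": 0,"ay": 0,"az": 0}
    - {"dx": -6,"dy": 4,"dz": 0,"ax": 0,"ay": 0,"az": 0}
    - {"dx": -10,"dy": 5,"dz": 0,"ax": 0,"ay": 0,"az": 0}
    - {"dx": -10,"dy": 5,"dz": 0,"ax": 0,"ay": 0,"az": 0}
  claw: -1

```text
time: 6.1
position: [0.5018, -0.3297, 0.138]
tool_rot: [0.506, -0.495, 0.506, 0.492]
wrist_force: [-0.9, -0.2, 0.3]
finger_gap: 0.0383
```

```bash
python3 snap.py 6 wrist side top; python3 - <<'E'
from h import *
v=pickle.load(open("v_side_6.pkl","rb"));crop(v,200,120,330,200,6,"pics/s6.png")
E
```

```text
6.25 [ 0.5007 -0.3277  0.1334] [ 0.6 -0.  -0.2] 0.05042524320988599 [-0.78  0.34  1.63 -0.    1.17 -2.32]
```

View pics/wrist_6.png

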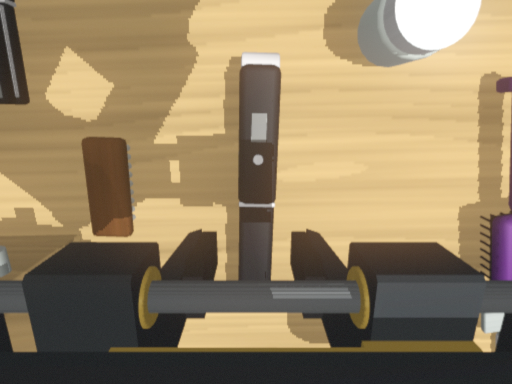

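View pics/s6.png

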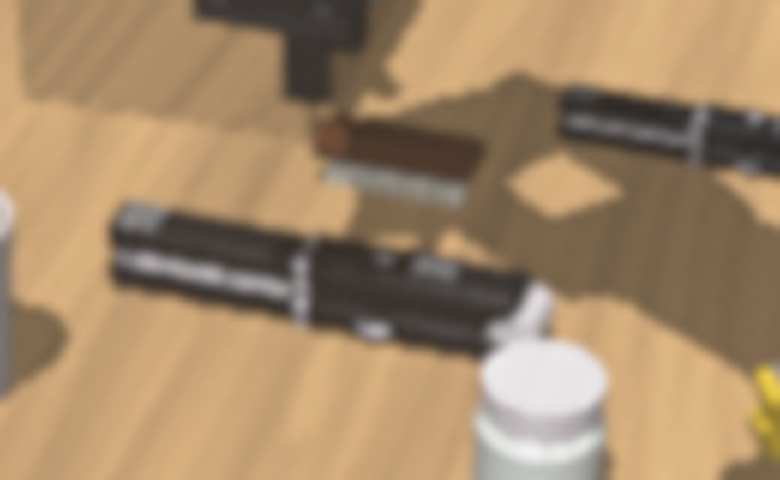

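```bash
cat >> g.py <<'E'
BX,BY,BW=.511,.193,.5525
def b2w(x,y,z): c,s=np.cos(BW),np.sin(BW); return np.array([BX+c*x-s*y,BY+s*x+c*y,z])
def Rb(zdir,xdir): # box-frame vectors
    Rz=Ro.from_euler('z',BW);z=np.array(zdir,float);x=np.array(xdir,float);x/=np.linalg.norm(x);z/=np.linalg.norm(z)
    return Rz*Ro.from_matrix(np.c_[x,np.cross(z,x),z])
def goR(P,R2):
    from rig import status
    s=status.sense();print(rel(s["position"],Rof(s["tool_rot"]),P,R2))
E
python3 - <<'E'
from g import *
from h import *
v=pickle.load(open("v_wrist_6.pkl","rb"))
print(onz(v,(261,54),.02))
for r in(100,190):
    print(onz(v,(240,r),.04),onz(v,(279 if r==100 else 275.5,r),.04))
R=Rb([0,1,0],[np.sin(.35),0,-np.cos(.35)])
print(b2w(-.109,0,.16));goR(b2w(-.109,0,.16),R)
E
```

```text
[ 0.39086904 -0.32089809  0.02      ]
[ 0.42622002 -0.33804226  0.04      ] [ 0.4269497  -0.30816611  0.04      ]
[ 0.49736195 -0.34062137  0.04      ] [ 0.4980574 -0.3112043  0.04     ]
[0.41821755 0.13579496 0.16      ]
(array([-2.56,  9.36, 46.14]), array([-0.571, -0.099, -0.342]))
```

Call:
drive_tool:
  targets:
    - {"dx": -6,"dy": 1,"dz": 2,"ax": 0,"ay": 0,"az": 0}
    - {"dx": -11,"dy": 3,"dz": 7,"ax": -0.15,"ay": -0.03,"az": -0.08}
    - {"dx": -12,"dy": 5,"dz": 14,"ax": -0.3,"ay": -0.05,"az": -0.17}
    - {"dx": -12,"dy": 8,"dz": 35,"ax": -0.571,"ay": -0.1,"az": -0.342}
    - {"dx": -12,"dy": 8,"dz": 35,"ax": -0.571,"ay": -0.1,"az": -0.342}
    - {"dx": -12,"dy": 8,"dz": 35,"ax": -0.571,"ay": -0.1,"az": -0.342}
    - {"dx": -12,"dy": 8,"dz": 35,"ax": -0.571,"ay": -0.1,"az": -0.342}
    - {"dx": -6,"dy": 9.4,"dz": 46,"ax": -0.571,"ay": -0.1,"az": -0.342}
    - {"dx": -6,"dy": 9.4,"dz": 46,"ax": -0.571,"ay": -0.1,"az": -0.342}
    - {"dx": -2.5,"dy": 9.4,"dz": 46.1,"ax": -0.571,"ay": -0.1,"az": -0.342}
    - {"dx": -2.5,"dy": 9.4,"dz": 46.1,"ax": -0.571,"ay": -0.1,"az": -0.342}
    - {"dx": -2.5,"dy": 9.4,"dz": 46.1,"ax": -0.571,"ay": -0.1,"az": -0.342}
  claw: 1

```text
time: 7.75
position: [0.4188, 0.1342, 0.1601]
tool_rot: [-0.447, 0.668, -0.232, -0.547]
wrist_force: [-0.1, -0.8, 0.9]
finger_gap: 0.0003
```

```bash
python3 snap.py 7 wrist side;python3 - <<'E'
from g import *
R=Rb([0,1,0],[np.sin(.35),0,-np.cos(.35)])
goR(b2w(-.109,0,.05),R)
E
```

```text
7.85 [0.4197 0.1337 0.161 ] [-0.  -0.2 -0.1] 0.00033920262202137655 [-0.12 -0.29  2.26  0.28  0.91 -2.39]
(array([10.41,  3.85,  0.28]), array([-0.001, -0.003,  0.003]))
```

View pics/wrist_7.png

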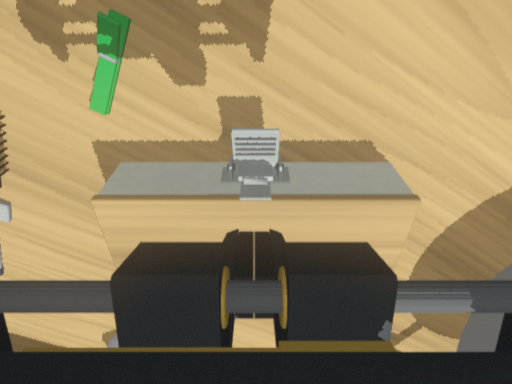

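View pics/side_7.png

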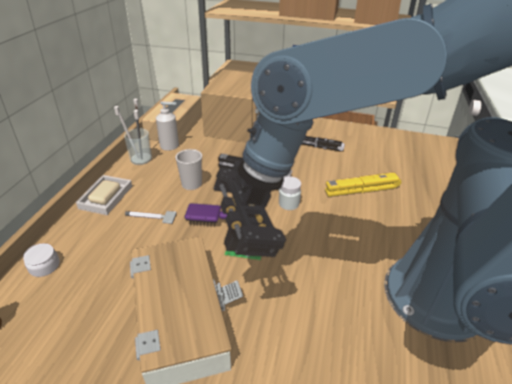

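```bash
python3 - <<'E'
from g import *
from h import *
v=pickle.load(open("v_wrist_7.pkl","rb"))
m=(onz(v,(232.5,130),.046)+onz(v,(278.5,129.5),.046))/2
Rz=Ro.from_euler('z',-BW)
print(np.linalg.norm(onz(v,(232.5,130),.046)-onz(v,(278.5,129.5),.046)),Rz.apply(m-[BX,BY,0]))
for uv in((95,197),(416,197)):print(Rz.apply(onz(v,uv,.071)-[BX,BY,0]))
E
```

```text
0.03668723796769585 [-0.12424733 -0.00058291  0.046     ]
[-0.07624241 -0.13247284  0.071     ]
[-0.07612083  0.13142844  0.071     ]
```

Call:
drive_tool:
  targets:
    - {"dx": 5,"dy": 1.9,"dz": 0.2,"ax": 0,"ay": 0,"az": 0}
    - {"dx": 9.5,"dy": 3.5,"dz": 0.3,"ax": 0,"ay": 0,"az": 0}
    - {"dx": 10.4,"dy": 3.85,"dz": 0.3,"ax": 0,"ay": 0,"az": 0}
    - {"dx": 10.9,"dy": 4.0,"dz": 0.3,"ax": 0,"ay": 0,"az": 0}
    - {"dx": 11.3,"dy": 4.2,"dz": 0.3,"ax": 0,"ay": 0,"az": 0}
    - {"dx": 11.7,"dy": 4.35,"dz": 0.3,"ax": 0,"ay": 0,"az": 0}

```text
time: 8.6
position: [0.4189, 0.1364, 0.0373]
tool_rot: [-0.447, 0.67, -0.23, -0.546]
wrist_force: [-2.9, -2.2, 7.0]
finger_gap: 0.0003
```

Call:
drive_tool:
  targets:
    - {"dx": 0.3,"dy": 0.1,"dz": 0,"ax": 0,"ay": 0,"az": 0}
    - {"dx": 0.55,"dy": 0.2,"dz": 0,"ax": 0,"ay": 0,"az": 0}
    - {"dx": 0.55,"dy": 0.2,"dz": 0,"ax": 0,"ay": 0,"az": 0}

```text
time: 8.98
position: [0.4194, 0.1365, 0.0336]
tool_rot: [-0.447, 0.671, -0.229, -0.546]
wrist_force: [-33.3, -15.5, 63.1]
finger_gap: 0.0002
```

```bash
python3 snap.py 8 wrist side top
```

```text
9.125 [0.4194 0.1365 0.0337] [-33.1 -14.6  62.7] 0.0005198833255166783 [-0.12  0.03  2.33  0.43  0.53 -2.59]
```

View pics/side_8.png

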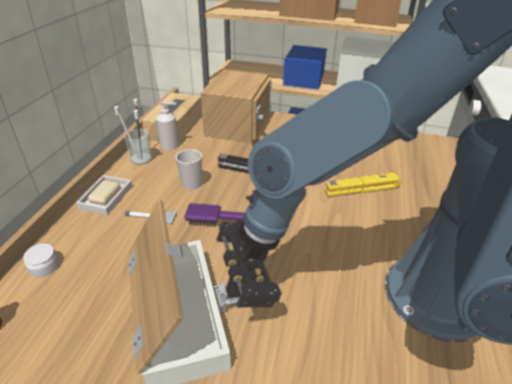

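Call:
drive_tool:
  targets:
    - {"dx": -1.2,"dy": 0,"dz": 0,"ax": 0,"ay": 0,"az": 0}
    - {"dx": -6,"dy": 0,"dz": 0,"ax": 0,"ay": 0,"az": 0}
    - {"dx": -12,"dy": 0,"dz": 0,"ax": 0,"ay": 0,"az": 0}
    - {"dx": -18,"dy": 0,"dz": 0,"ax": 0,"ay": 0,"az": 0}
    - {"dx": -18,"dy": 0,"dz": 0,"ax": 0,"ay": 0,"az": 0}

```text
time: 9.75
position: [0.3674, 0.1028, 0.2066]
tool_rot: [-0.448, 0.675, -0.229, -0.54]
wrist_force: [-0.1, 0.5, -1.3]
finger_gap: 0.0004
```

```bash
python3 snap.py 9 side top;python3 - <<'E'
from g import *
go([.4945,-.3258,.14],1.54)
E
```

```text
9.85 [0.3649 0.1038 0.2006] [-0.1  0.2 -0.4] 0.0003620749337638457 [-0.26 -0.57  2.35  0.28  1.12 -2.48]
(array([  1.94,  12.99, -43.34]), array([0.578, 0.097, 0.348]))
```

View pics/side_9.png

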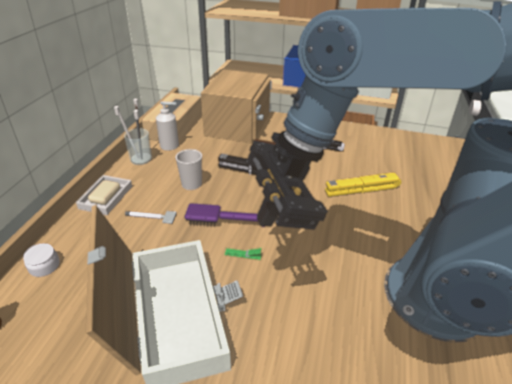

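View pics/top_9.png

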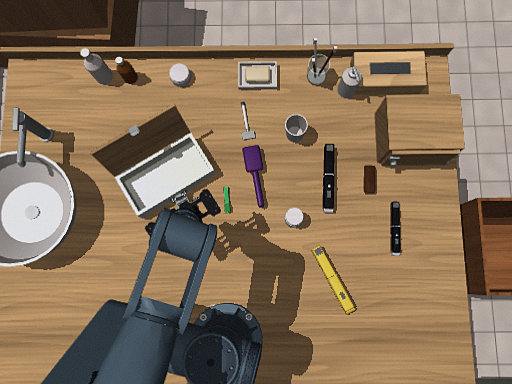

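Call:
drive_tool:
  targets:
    - {"dx": -4,"dy": 3,"dz": -10,"ax": 0.1,"ay": 0,"az": 0.05}
    - {"dx": -2,"dy": 8,"dz": -43.3,"ax": 0.578,"ay": 0.097,"az": 0.348}
    - {"dx": -2,"dy": 8,"dz": -43.3,"ax": 0.578,"ay": 0.097,"az": 0.348}
    - {"dx": -2,"dy": 8,"dz": -43.3,"ax": 0.578,"ay": 0.097,"az": 0.348}
    - {"dx": -2,"dy": 8,"dz": -43.3,"ax": 0.578,"ay": 0.097,"az": 0.348}
    - {"dx": -2,"dy": 8,"dz": -43.3,"ax": 0.578,"ay": 0.097,"az": 0.348}
    - {"dx": -2,"dy": 8,"dz": -43.3,"ax": 0.578,"ay": 0.097,"az": 0.348}
    - {"dx": 1.9,"dy": 13,"dz": -43.3,"ax": 0.578,"ay": 0.097,"az": 0.348}
    - {"dx": 1.9,"dy": 13,"dz": -43.3,"ax": 0.578,"ay": 0.097,"az": 0.348}
    - {"dx": 1.9,"dy": 13,"dz": -43.3,"ax": 0.578,"ay": 0.097,"az": 0.348}
    - {"dx": 1.9,"dy": 13,"dz": -43.3,"ax": 0.578,"ay": 0.097,"az": 0.348}
  claw: -1

```text
time: 11.22
position: [0.4941, -0.3242, 0.1374]
tool_rot: [0.506, -0.491, 0.508, 0.494]
wrist_force: [-0.0, -0.1, -0.2]
finger_gap: 0.0877
```

```bash
python3 snap.py 10 wrist;python3 - <<'E'
from g import *
from h import *
go([.4945,-.3258,.011],1.54)
v=pickle.load(open("v_wrist_10.pkl","rb"));crop(v,190,20,330,250,2.5,"pics/w10c.png")
E
```

```text
11.275 [ 0.4942 -0.3244  0.1377] [0.6 0.6 0. ] 0.0878920116159195 [-0.78  0.33  1.65 -0.    1.17 -2.32]
(array([12.67, -0.1 , -0.15]), array([ 0.002,  0.   , -0.005]))
```

View pics/wrist_10.png

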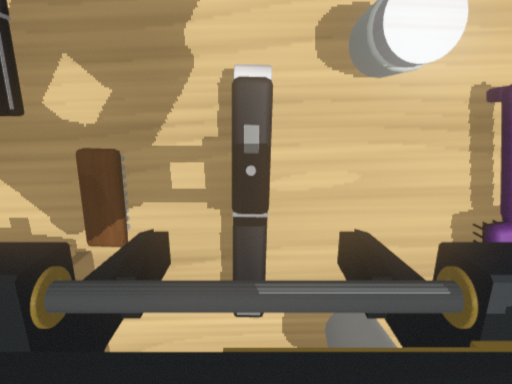

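```bash
python3 - <<'E'
from h import *
v=pickle.load(open("v_wrist_10.pkl","rb"))
for r,a,b in((100,232.5,272),(205,232.5,269.5),(270,233.5,267)):
    print(((onz(v,(a,r),.041)+onz(v,(b,r),.041))/2).round(4))
print(onz(v,(253,66),.02).round(4),onz(v,(249,316),.04).round(4))
E
```

```text
[ 0.4179 -0.3225  0.041 ]
[ 0.5015 -0.326   0.041 ]
[ 0.5615 -0.3285  0.041 ]
[ 0.3908 -0.3211  0.02  ] [ 0.6094 -0.3311  0.04  ]
```

```bash
python3 - <<'E'
from g import *
go([.4955,-.3257,.011],1.529)
E
```

```text
(array([12.67, -0.2 , -0.14]), array([ 0.013,  0.   , -0.005]))
```

Call:
drive_tool:
  targets:
    - {"dx": 4,"dy": -0.2,"dz": -0.1,"ax": 0.013,"ay": 0,"az": -0.005}
    - {"dx": 8,"dy": -0.2,"dz": -0.1,"ax": 0.013,"ay": 0,"az": -0.005}
    - {"dx": 11,"dy": -0.2,"dz": -0.1,"ax": 0.013,"ay": 0,"az": -0.005}
    - {"dx": 12.6,"dy": -0.2,"dz": -0.1,"ax": 0.013,"ay": 0,"az": -0.005}
    - {"dx": 12.6,"dy": -0.2,"dz": -0.1,"ax": 0.013,"ay": 0,"az": -0.005}
    - {"dx": 12.6,"dy": -0.2,"dz": -0.1,"ax": 0.013,"ay": 0,"az": -0.005}

```text
time: 12.02
position: [0.495, -0.3262, 0.0117]
tool_rot: [0.511, -0.489, 0.511, 0.489]
wrist_force: [-0.3, 0.3, 0.2]
finger_gap: 0.0882
```

Call:
drive_tool:
  targets:
    - {"dx": 0,"dy": 0,"dz": 0,"ax": 0,"ay": 0,"az": 0}
    - {"dx": 0,"dy": 0,"dz": 0,"ax": 0,"ay": 0,"az": 0}
    - {"dx": 0,"dy": 0,"dz": 0,"ax": 0,"ay": 0,"az": 0}
    - {"dx": 0,"dy": 0,"dz": 0,"ax": 0,"ay": 0,"az": 0}
    - {"dx": 0,"dy": 0,"dz": 0,"ax": 0,"ay": 0,"az": 0}
    - {"dx": 0,"dy": 0,"dz": 0,"ax": 0,"ay": 0,"az": 0}
    - {"dx": 0,"dy": 0,"dz": 0,"ax": 0,"ay": 0,"az": 0}
  claw: 1
  squeeze: 25

```text
time: 12.9
position: [0.4939, -0.3256, 0.01]
tool_rot: [0.511, -0.488, 0.511, 0.49]
wrist_force: [-0.3, -0.4, -0.5]
finger_gap: 0.0318
```

Gripped at 31.8 mm. Lift a little and look.

Call:
drive_tool:
  targets:
    - {"dx": -2,"dy": 0,"dz": 0,"ax": 0,"ay": 0,"az": 0}
    - {"dx": -6,"dy": 0,"dz": 0,"ax": 0,"ay": 0,"az": 0}
    - {"dx": -11,"dy": 0,"dz": 0,"ax": 0,"ay": 0,"az": 0}
    - {"dx": -16,"dy": 0,"dz": 0,"ax": 0,"ay": 0,"az": 0}
    - {"dx": -20,"dy": 0,"dz": 0,"ax": 0,"ay": 0,"az": 0}
    - {"dx": -20,"dy": 0,"dz": 0,"ax": 0,"ay": 0,"az": 0}
    - {"dx": -20,"dy": 0,"dz": 0,"ax": 0,"ay": 0,"az": 0}

```text
time: 13.78
position: [0.4935, -0.3252, 0.209]
tool_rot: [0.511, -0.487, 0.511, 0.491]
wrist_force: [-0.6, 0.7, -4.2]
finger_gap: 0.0319
```

```bash
python3 snap.py 11 wrist side;python3 - <<'E'
from g import *
go(b2w(-.022,0.004,.24),BW)
go(b2w(-.022,0.004,.019),BW)
E
```

```text
13.875 [ 0.4932 -0.3249  0.2077] [-0.3 -0.1 -4.1] 0.03160166851038103 [-0.78  0.25  1.59  0.    1.31 -2.31]
(array([-2.97,  2.51, 50.93]), array([ 0.975,  0.002, -0.007]))
(array([19.13,  2.39, 50.82]), array([ 0.975,  0.002, -0.007]))
```

View pics/side_11.png

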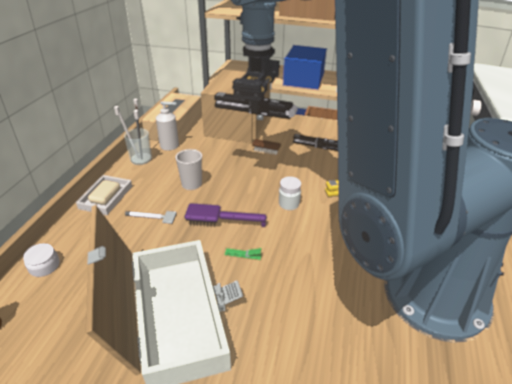

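View pics/wrist_11.png

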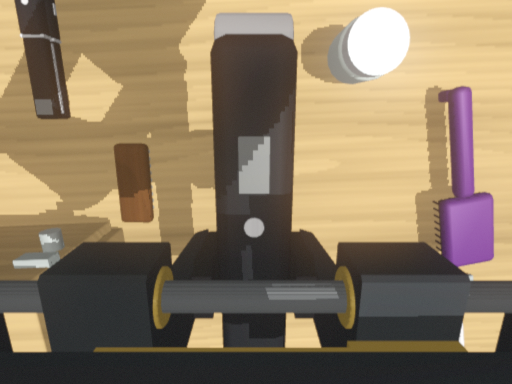

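Call:
drive_tool:
  targets:
    - {"dx": -3,"dy": 1,"dz": 4,"ax": 0.08,"ay": 0,"az": 0}
    - {"dx": -3,"dy": 2,"dz": 10,"ax": 0.2,"ay": 0,"az": 0}
    - {"dx": -3,"dy": 2.5,"dz": 16,"ax": 0.33,"ay": 0,"az": 0}
    - {"dx": -3,"dy": 2.5,"dz": 22,"ax": 0.46,"ay": 0,"az": 0}
    - {"dx": -3,"dy": 2.5,"dz": 28,"ax": 0.6,"ay": 0,"az": 0}
    - {"dx": -3,"dy": 2.5,"dz": 34,"ax": 0.74,"ay": 0,"az": 0}
    - {"dx": -3,"dy": 2.5,"dz": 40,"ax": 0.87,"ay": 0,"az": 0}
    - {"dx": -3,"dy": 2.5,"dz": 45,"ax": 0.95,"ay": 0,"az": -0.007}
    - {"dx": -3,"dy": 2.5,"dz": 49,"ax": 0.975,"ay": 0,"az": -0.007}
    - {"dx": -3,"dy": 2.5,"dz": 50.9,"ax": 0.975,"ay": 0,"az": -0.007}
    - {"dx": -3,"dy": 2.5,"dz": 50.9,"ax": 0.975,"ay": 0,"az": -0.007}
    - {"dx": -3,"dy": 2.5,"dz": 50.9,"ax": 0.975,"ay": 0,"az": -0.007}

```text
time: 15.38
position: [0.4911, 0.1825, 0.2405]
tool_rot: [0.681, -0.194, 0.68, 0.192]
wrist_force: [0.8, -0.4, -2.7]
finger_gap: 0.0316
```

```bash
python3 snap.py 12 wrist side top;python3 - <<'E'
from g import *
go(b2w(-.021,0.005,.08),BW)
go(b2w(-.021,0.005,.019),BW)
E
```

```text
15.525 [0.4914 0.1824 0.241 ] [ 0.   0.3 -2.8] 0.03150411446763542 [ 0.13  0.06  1.73 -0.    1.34 -0.42]
(array([16.1 ,  0.43,  0.09]), array([-0.001,  0.002,  0.003]))
(array([22.2 ,  0.45,  0.07]), array([-0.001,  0.002,  0.003]))
```

View pics/side_12.png

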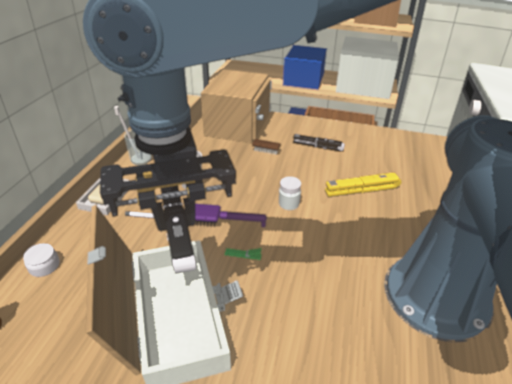

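View pics/wrist_12.png

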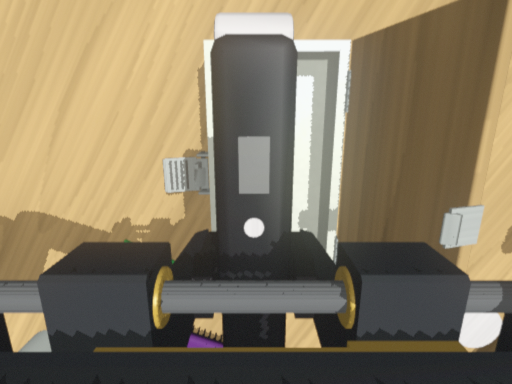

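```bash
python3 - <<'E'
from g import *
from h import *
v=pickle.load(open("v_wrist_12.pkl","rb"));Rz=Ro.from_euler('z',-BW)
for uv in((206,41),(351,41)):print(Rz.apply(onz(v,uv,.06)-[BX,BY,0]).round(4))
for uv in((216,15),(293,15)):print(Rz.apply(onz(v,uv,.25)-[BX,BY,0]).round(4))
print(Rz.apply(np.array([.4914,.1824,0])-[BX,BY,0]))
E
```

```text
[-0.0671  0.1361  0.06  ]
[0.0746 0.1361 0.06  ]
[-0.0358  0.1065  0.25  ]
[-0.005   0.1065  0.25  ]
[-0.02224688  0.00126353  0.        ]
```

Call:
drive_tool:
  targets:
    - {"dx": 3,"dy": 0.4,"dz": 0.2,"ax": 0,"ay": 0,"az": 0}
    - {"dx": 7,"dy": 0.4,"dz": 0.2,"ax": 0,"ay": 0,"az": 0.003}
    - {"dx": 11,"dy": 0.4,"dz": 0.2,"ax": 0,"ay": 0,"az": 0.003}
    - {"dx": 15,"dy": 0.4,"dz": 0.2,"ax": 0,"ay": 0,"az": 0.003}
    - {"dx": 18,"dy": 0.4,"dz": 0.2,"ax": 0,"ay": 0,"az": 0.003}
    - {"dx": 19,"dy": 0.4,"dz": 0.2,"ax": 0,"ay": 0,"az": 0.003}
    - {"dx": 19,"dy": 0.4,"dz": 0.2,"ax": 0,"ay": 0,"az": 0.003}

```text
time: 16.4
position: [0.4917, 0.1874, 0.0512]
tool_rot: [0.681, -0.192, 0.68, 0.193]
wrist_force: [-0.1, 0.2, -2.5]
finger_gap: 0.0318
```

```bash
python3 snap.py 13 side wrist
```

```text
16.5 [0.4928 0.1878 0.0525] [-0.   0.3 -2.2] 0.03171618905506573 [ 0.14  0.32  1.86  0.    0.96 -0.41]
```

View pics/side_13.png

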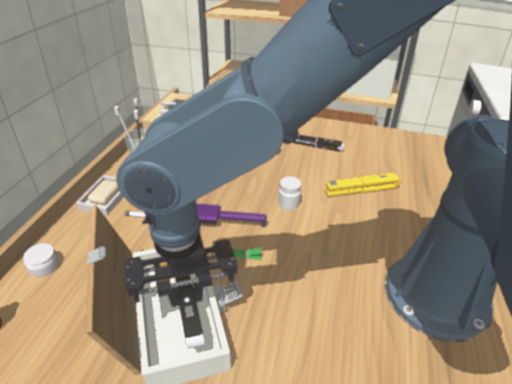

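View pics/wrist_13.png

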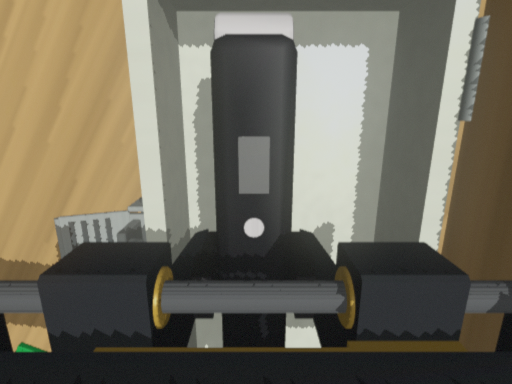

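Call:
drive_tool:
  targets:
    - {"dx": 1.5,"dy": 0,"dz": 0,"ax": 0,"ay": 0,"az": 0}
    - {"dx": 2.6,"dy": 0,"dz": 0,"ax": 0,"ay": 0,"az": 0}
    - {"dx": 3.0,"dy": 0,"dz": 0,"ax": 0,"ay": 0,"az": 0}
    - {"dx": 3.1,"dy": 0,"dz": 0,"ax": 0,"ay": 0,"az": 0}
    - {"dx": 3.1,"dy": 0,"dz": 0,"ax": 0,"ay": 0,"az": 0}

```text
time: 17.12
position: [0.4918, 0.1879, 0.0202]
tool_rot: [0.681, -0.193, 0.679, 0.193]
wrist_force: [0.7, -0.4, -2.6]
finger_gap: 0.0319
```

Call:
drive_tool:
  targets:
    - {"dx": 0.1,"dy": 0,"dz": 0,"ax": 0,"ay": 0,"az": 0}
    - {"dx": 0.15,"dy": 0,"dz": 0,"ax": 0,"ay": 0,"az": 0}
    - {"dx": 0.15,"dy": 0,"dz": 0,"ax": 0,"ay": 0,"az": 0}

```text
time: 17.5
position: [0.4917, 0.1879, 0.0188]
tool_rot: [0.681, -0.193, 0.679, 0.193]
wrist_force: [0.5, 0.2, -2.6]
finger_gap: 0.0321
```

Call:
drive_tool:
  targets:
    - {"dx": 0.06,"dy": 0,"dz": 0,"ax": 0,"ay": 0,"az": 0}
    - {"dx": 0.1,"dy": 0,"dz": 0,"ax": 0,"ay": 0,"az": 0}
    - {"dx": 0.1,"dy": 0,"dz": 0,"ax": 0,"ay": 0,"az": 0}

```text
time: 17.88
position: [0.4917, 0.1879, 0.018]
tool_rot: [0.681, -0.193, 0.679, 0.193]
wrist_force: [-1.1, -0.1, 2.4]
finger_gap: 0.0318
```

Contact with the floor (force went from -2.6 to +2.4 N). Release slightly.

Call:
drive_tool:
  targets:
    - {"dx": 0,"dy": 0,"dz": 0,"ax": 0,"ay": 0,"az": 0}
    - {"dx": 0,"dy": 0,"dz": 0,"ax": 0,"ay": 0,"az": 0}
    - {"dx": 0,"dy": 0,"dz": 0,"ax": 0,"ay": 0,"az": 0}
    - {"dx": 0,"dy": 0,"dz": 0,"ax": 0,"ay": 0,"az": 0}
  claw: 0.13

```text
time: 18.38
position: [0.4917, 0.1879, 0.0177]
tool_rot: [0.681, -0.193, 0.679, 0.193]
wrist_force: [0.3, 0.6, -0.2]
finger_gap: 0.0385
```

Call:
drive_tool:
  targets:
    - {"dx": -1,"dy": 0,"dz": 0,"ax": 0,"ay": 0,"az": 0}
    - {"dx": -3,"dy": 0,"dz": 0,"ax": 0,"ay": 0,"az": 0}
    - {"dx": -7,"dy": 0,"dz": 0,"ax": 0,"ay": 0,"az": 0}
    - {"dx": -12,"dy": 0,"dz": 0,"ax": 0,"ay": 0,"az": 0}
    - {"dx": -17,"dy": 0,"dz": 0,"ax": 0,"ay": 0,"az": 0}
    - {"dx": -22,"dy": 0,"dz": 0,"ax": 0,"ay": 0,"az": 0}
    - {"dx": -25,"dy": 0,"dz": -2,"ax": 0,"ay": 0,"az": 0}
    - {"dx": -25,"dy": 0,"dz": -2,"ax": 0,"ay": 0,"az": 0}

```text
time: 19.38
position: [0.475, 0.177, 0.2711]
tool_rot: [0.683, -0.193, 0.677, 0.193]
wrist_force: [0.5, -1.1, -1.6]
finger_gap: 0.0384
```

```bash
python3 snap.py 14 side wrist top
```

```text
19.525 [0.4737 0.177  0.2667] [ 0.1  0.1 -0.7] 0.03845831478907587 [ 0.12 -0.    1.75  0.    1.4  -0.43]
```

View pics/side_14.png

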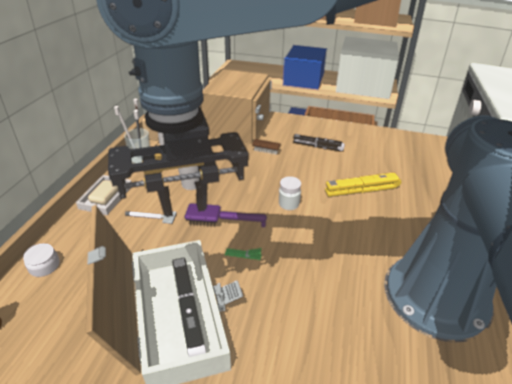

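View pics/wrist_14.png

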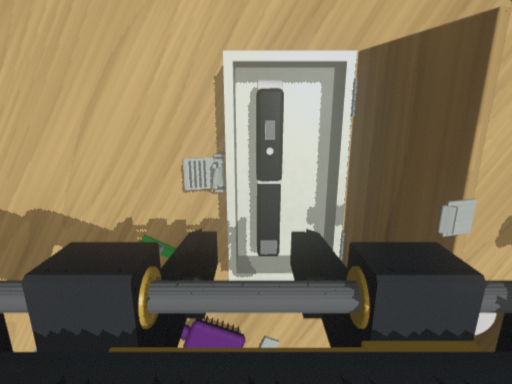

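```bash
python3 - <<'E'
from g import *
y=BW+np.pi/2
go(b2w(.162,0,.30),y)
print(b2w(.162,0,.3))
E
```

```text
(array([-3.3 , -0.6 , 20.22]), array([-1.571e+00,  2.000e-03,  1.000e-03]))
[0.64889685 0.27802034 0.3       ]
```

Call:
drive_tool:
  targets:
    - {"dx": -3,"dy": -0.3,"dz": 0,"ax": -0.18,"ay": 0,"az": 0}
    - {"dx": -4,"dy": -0.6,"dz": 2,"ax": -0.36,"ay": 0,"az": 0}
    - {"dx": -4,"dy": -0.6,"dz": 5,"ax": -0.54,"ay": 0,"az": 0}
    - {"dx": -4,"dy": -0.6,"dz": 8,"ax": -0.72,"ay": 0,"az": 0}
    - {"dx": -4,"dy": -0.6,"dz": 12,"ax": -0.9,"ay": 0,"az": 0}
    - {"dx": -4,"dy": -0.6,"dz": 16,"ax": -1.08,"ay": 0,"az": 0}
    - {"dx": -3.3,"dy": -0.6,"dz": 20.2,"ax": -1.26,"ay": 0,"az": 0}
    - {"dx": -3.3,"dy": -0.6,"dz": 20.2,"ax": -1.57,"ay": 0,"az": 0}
    - {"dx": -3.3,"dy": -0.6,"dz": 20.2,"ax": -1.57,"ay": 0,"az": 0}
    - {"dx": -3.3,"dy": -0.6,"dz": 20.2,"ax": -1.57,"ay": 0,"az": 0}
    - {"dx": -3.3,"dy": -0.6,"dz": 20.2,"ax": -1.57,"ay": 0,"az": 0}
  claw: 1

```text
time: 20.9
position: [0.6488, 0.2779, 0.2998]
tool_rot: [0.346, -0.617, 0.345, 0.617]
wrist_force: [-0.4, 0.3, -0.4]
finger_gap: 0.0003
```

```bash
python3 snap.py 15 side wrist;python3 - <<'E'
from g import *
go(b2w(.162,0,.165),BW+np.pi/2)
E
```

```text
21.0 [0.6489 0.2779 0.3007] [1.3 0.  0.2] 0.00024471546351532015 [ 0.24  0.43  1.17  0.    1.54 -1.88]
(array([1.357e+01, 2.000e-02, 1.000e-02]), array([-0.002,  0.   ,  0.002]))
```

View pics/side_15.png

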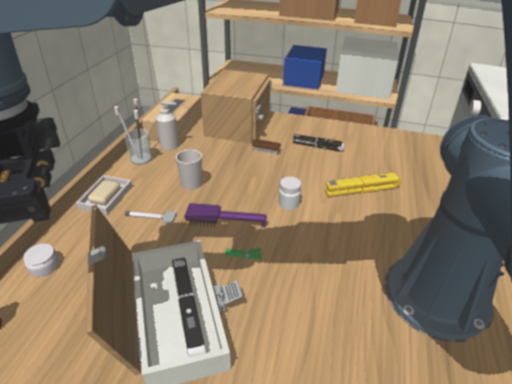

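View pics/wrist_15.png

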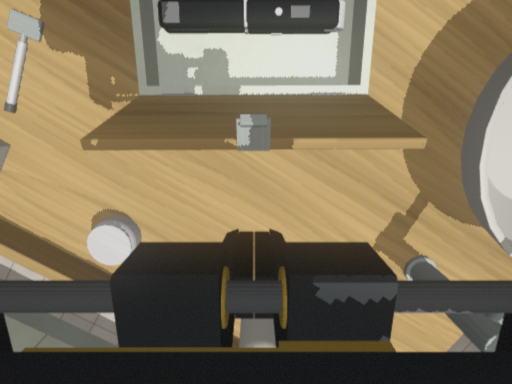

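Call:
drive_tool:
  targets:
    - {"dx": 5,"dy": 0,"dz": 0,"ax": 0,"ay": 0,"az": 0}
    - {"dx": 10,"dy": 0,"dz": 0,"ax": 0,"ay": 0,"az": 0}
    - {"dx": 13.5,"dy": 0,"dz": 0,"ax": 0,"ay": 0,"az": 0}
    - {"dx": 13.5,"dy": 1.0,"dz": 0,"ax": 0,"ay": 0,"az": 0}
    - {"dx": 13.5,"dy": 2.0,"dz": 0,"ax": 0,"ay": 0,"az": 0}
    - {"dx": 13.5,"dy": 3.0,"dz": 0,"ax": 0,"ay": 0,"az": 0}

```text
time: 21.75
position: [0.6245, 0.2623, 0.1689]
tool_rot: [-0.347, 0.619, -0.343, -0.616]
wrist_force: [1.8, 1.3, 1.3]
finger_gap: 0.0006
```

```bash
python3 snap.py 16 side wrist
```

```text
21.85 [0.6242 0.2622 0.1686] [1.4 0.2 0.2] 0.00041032431687505137 [ 0.22  0.46  1.39  0.    1.28 -1.9 ]
```

View pics/side_16.png

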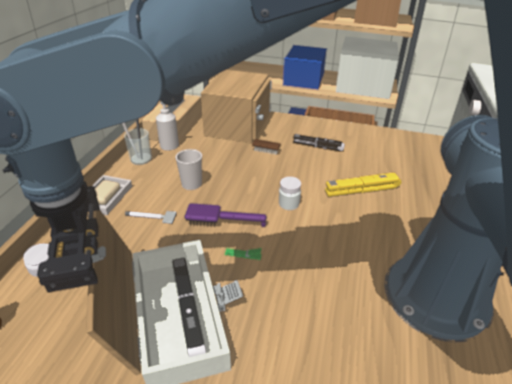

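View pics/wrist_16.png

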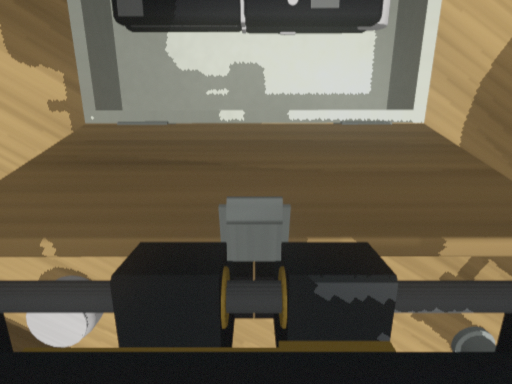

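```bash
cat > flap.py <<'E'
from g import *
from rig import status
s=status.sense();p=s["position"];R=Rof(s["tool_rot"]);l=Ro.from_euler('z',-BW).apply(p-[BX,BY,0]);print(l)
for th,r in((1.7,104),(1.57,104),(1.48,105),(1.4,106),(1.3,107.5),(1.2,109),(1.1,110),(1.,111),(.9,112),(.8,113.5),(.7,115),(.6,117),(.5,119),(.4,121),(.3,123),(.2,125),(.13,126)):
    if th>1.5: x=81-148*np.cos(th)+10*np.sin(th);z=168
    else: x=81-r*np.cos(th)+10*np.sin(th);z=61.5+r*np.sin(th)+10*np.cos(th)
    d,_=rel(p,R,b2w(x/1e3,0,z/1e3),R);print(th,round(x,1),round(z,1),d)
E
python3 flap.py
```

```text
[ 0.13268688 -0.00056119  0.16861576]
1.7 110.0 168 [0.05 2.27 0.05]
1.57 90.9 168 [0.04 4.18 0.05]
1.48 81.4 167.0 [0.13 5.13 0.05]
1.4 72.8 167.7 [0.06 5.99 0.05]
1.3 61.9 167.8 [0.04 7.08 0.05]
1.2 50.8 166.7 [0.14 8.19 0.05]
1.1 40.0 164.1 [0.4  9.27 0.05]
1.0 29.4 160.3 [ 0.77 10.33  0.05]
0.9 19.2 155.4 [ 1.25 11.36  0.05]
0.8 9.1 149.9 [ 1.8  12.37  0.05]
0.7 -0.5 143.2 [ 2.46 13.34  0.05]
0.6 -9.9 135.8 [ 3.19 14.28  0.05]
0.5 -18.6 127.3 [ 4.03 15.16  0.05]
0.4 -26.6 117.8 [ 4.98 15.96  0.05]
0.3 -33.6 107.4 [ 6.02 16.66  0.05]
0.2 -39.5 96.1 [ 7.14 17.27  0.05]
0.13 -42.6 87.7 [ 7.98 17.58  0.05]
```

Call:
drive_tool:
  targets:
    - {"dx": 0,"dy": 1.2,"dz": 0,"ax": 0,"ay": 0,"az": 0}
    - {"dx": 0,"dy": 2.3,"dz": 0,"ax": 0,"ay": 0,"az": 0}
    - {"dx": 0,"dy": 3.3,"dz": 0,"ax": 0,"ay": 0,"az": 0}
    - {"dx": 0,"dy": 4.2,"dz": 0,"ax": 0,"ay": 0,"az": 0}
    - {"dx": 0.1,"dy": 5.1,"dz": 0,"ax": 0,"ay": 0,"az": 0}
    - {"dx": 0.1,"dy": 6.0,"dz": 0,"ax": 0,"ay": 0,"az": 0}
    - {"dx": 0.1,"dy": 7.1,"dz": 0,"ax": 0,"ay": 0,"az": 0}

```text
time: 22.72
position: [0.5627, 0.2248, 0.1644]
tool_rot: [-0.346, 0.618, -0.344, -0.617]
wrist_force: [2.7, 1.2, -2.1]
finger_gap: 0.0006
```

```bash
python3 snap.py 17 side wrist
```

```text
22.825 [0.5621 0.2245 0.1644] [ 2.3  1.  -0.4] 0.0004605510680546754 [ 0.18  0.32  1.59  0.    1.23 -1.94]
```

View pics/side_17.png

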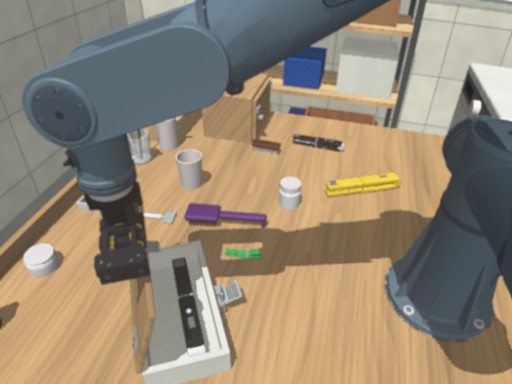

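View pics/wrist_17.png

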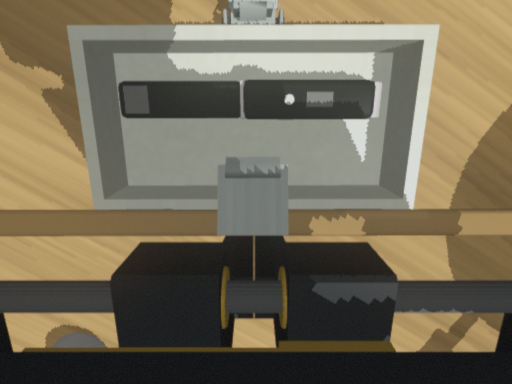

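```bash
python3 flap.py
```

```text
[ 5.99949117e-02 -1.14224459e-05  1.64424413e-01]
1.7 110.0 168 [-0.35 -5.    0.  ]
1.57 90.9 168 [-0.35 -3.09  0.  ]
1.48 81.4 167.0 [-0.25 -2.14  0.  ]
1.4 72.8 167.7 [-0.32 -1.28  0.  ]
1.3 61.9 167.8 [-0.33 -0.19  0.  ]
1.2 50.8 166.7 [-0.23  0.92  0.  ]
1.1 40.0 164.1 [ 0.03  2.   -0.  ]
1.0 29.4 160.3 [ 0.41  3.06 -0.  ]
0.9 19.2 155.4 [ 0.89  4.08 -0.  ]
0.8 9.1 149.9 [ 1.45  5.09 -0.  ]
0.7 -0.5 143.2 [ 2.11  6.05 -0.  ]
0.6 -9.9 135.8 [ 2.85  6.99 -0.  ]
0.5 -18.6 127.3 [ 3.7   7.87 -0.01]
0.4 -26.6 117.8 [ 4.65  8.66 -0.01]
0.3 -33.6 107.4 [ 5.69  9.36 -0.01]
0.2 -39.5 96.1 [ 6.82  9.96 -0.01]
0.13 -42.6 87.7 [ 7.660e+00  1.027e+01 -1.000e-02]
```

Call:
drive_tool:
  targets:
    - {"dx": 0,"dy": 0.9,"dz": 0,"ax": 0,"ay": 0,"az": 0}
    - {"dx": 0.1,"dy": 2.0,"dz": 0,"ax": 0,"ay": 0,"az": 0}
    - {"dx": 0.4,"dy": 3.1,"dz": 0,"ax": 0,"ay": 0,"az": 0}
    - {"dx": 0.9,"dy": 4.1,"dz": 0,"ax": 0,"ay": 0,"az": 0}
    - {"dx": 1.45,"dy": 5.1,"dz": 0,"ax": 0,"ay": 0,"az": 0}
    - {"dx": 2.1,"dy": 6.05,"dz": 0,"ax": 0,"ay": 0,"az": 0}
    - {"dx": 2.85,"dy": 7.0,"dz": 0,"ax": 0,"ay": 0,"az": 0}

```text
time: 23.7
position: [0.5034, 0.1882, 0.1359]
tool_rot: [-0.346, 0.618, -0.344, -0.617]
wrist_force: [3.2, 0.8, 1.8]
finger_gap: 0.0003
```

```bash
python3 snap.py 18 side wrist; python3 flap.py | tail -6
```

```text
23.8 [0.5021 0.1877 0.1349] [ 0.8 -0.2  1.8] 0.0006130393833361831 [ 0.14  0.21  1.79  0.    1.13 -1.99]
0.6 -9.9 135.8 [-0.09 -0.04 -0.02]
0.5 -18.6 127.3 [ 0.76  0.83 -0.02]
0.4 -26.6 117.8 [ 1.71  1.62 -0.02]
0.3 -33.6 107.4 [ 2.75  2.32 -0.02]
0.2 -39.5 96.1 [ 3.88  2.92 -0.02]
0.13 -42.6 87.7 [ 4.72  3.23 -0.02]
```

View pics/side_18.png

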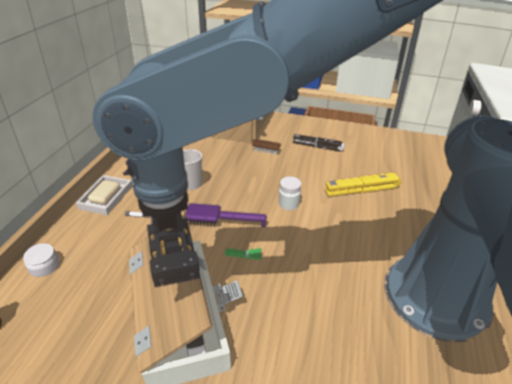

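Call:
drive_tool:
  targets:
    - {"dx": 0.75,"dy": 0.83,"dz": 0,"ax": 0,"ay": 0,"az": 0}
    - {"dx": 1.7,"dy": 1.6,"dz": 0,"ax": 0,"ay": 0,"az": 0}
    - {"dx": 2.75,"dy": 2.3,"dz": 0,"ax": 0,"ay": 0,"az": 0}
    - {"dx": 3.9,"dy": 2.9,"dz": 0,"ax": 0,"ay": 0,"az": 0}
    - {"dx": 4.7,"dy": 3.2,"dz": 0,"ax": 0,"ay": 0,"az": 0}
    - {"dx": 5.3,"dy": 3.4,"dz": 0,"ax": 0,"ay": 0,"az": 0}
    - {"dx": 5.7,"dy": 3.5,"dz": 0,"ax": 0,"ay": 0,"az": 0}
    - {"dx": 5.7,"dy": 3.5,"dz": 0,"ax": 0,"ay": 0,"az": 0}

```text
time: 24.8
position: [0.4743, 0.1704, 0.0799]
tool_rot: [-0.346, 0.618, -0.344, -0.617]
wrist_force: [-2.3, 1.0, 12.7]
finger_gap: 0.0007
```

```bash
python3 snap.py 19 side wrist; python3 flap.py | head -1
```

```text
24.9 [0.4743 0.1704 0.08  ] [-2.9  0.8 10.3] 0.00040399232131702734 [ 0.11  0.23  1.9   0.    1.   -2.02]
[-4.31459773e-02  1.75235757e-05  7.99535833e-02]
```

View pics/wrist_19.png

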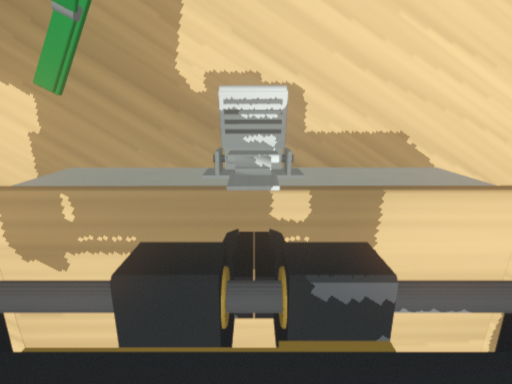

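Call:
drive_tool:
  targets:
    - {"dx": 0.3,"dy": 0.1,"dz": 0,"ax": 0,"ay": 0,"az": 0}
    - {"dx": 0.6,"dy": 0.2,"dz": 0,"ax": 0,"ay": 0,"az": 0}
    - {"dx": 0.85,"dy": 0.2,"dz": 0,"ax": 0,"ay": 0,"az": 0}
    - {"dx": 0.85,"dy": 0.2,"dz": 0,"ax": 0,"ay": 0,"az": 0}

```text
time: 25.4
position: [0.4727, 0.1693, 0.0708]
tool_rot: [-0.346, 0.618, -0.344, -0.617]
wrist_force: [2.6, 0.8, 3.0]
finger_gap: 0.0003
```

Call:
drive_tool:
  targets:
    - {"dx": 0.1,"dy": 0,"dz": 0,"ax": 0,"ay": 0,"az": 0}
    - {"dx": 0.2,"dy": 0,"dz": 0,"ax": 0,"ay": 0,"az": 0}
    - {"dx": 0.2,"dy": 0,"dz": 0,"ax": 0,"ay": 0,"az": 0}

```text
time: 25.78
position: [0.4727, 0.1692, 0.0692]
tool_rot: [-0.346, 0.618, -0.344, -0.617]
wrist_force: [-0.4, 1.8, 10.2]
finger_gap: 0.0005
```

Call:
drive_tool:
  targets:
    - {"dx": -0.3,"dy": 0,"dz": 0,"ax": 0,"ay": 0,"az": 0}
    - {"dx": -2,"dy": 0,"dz": 0,"ax": 0,"ay": 0,"az": 0}
    - {"dx": -7,"dy": 0,"dz": 0,"ax": 0,"ay": 0,"az": 0}
    - {"dx": -13,"dy": 0,"dz": 0,"ax": 0,"ay": 0,"az": 0}
    - {"dx": -19,"dy": 6,"dz": 0,"ax": 0,"ay": 0,"az": 0}
    - {"dx": -22,"dy": 12,"dz": 0,"ax": 0,"ay": 0,"az": 0}
    - {"dx": -22,"dy": 12,"dz": 0,"ax": 0,"ay": 0,"az": 0}
    - {"dx": -22,"dy": 12,"dz": 0,"ax": 0,"ay": 0,"az": 0}

```text
time: 26.78
position: [0.3692, 0.1055, 0.2896]
tool_rot: [-0.346, 0.618, -0.344, -0.616]
wrist_force: [1.3, 0.3, 0.1]
finger_gap: 0.0007
```

```bash
python3 snap.py 20 side wrist top
```

```text
26.925 [0.3697 0.1062 0.2876] [-0.2  0.2  0.1] 0.0004707685880865832 [-0.03 -0.32  1.98  0.    1.48 -2.16]
```

View pics/side_20.png

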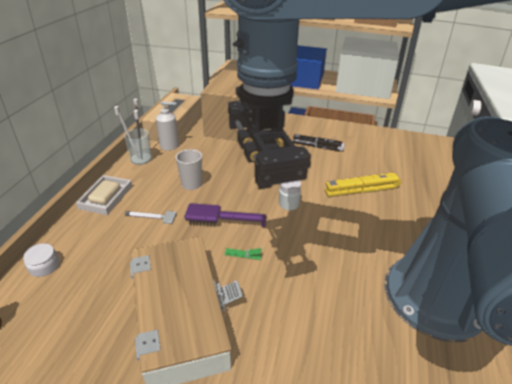

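View pics/top_20.png

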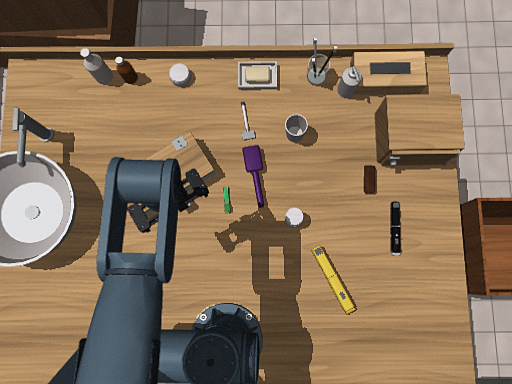

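```bash
python3 - <<'E'
from h import *
from rig import vision,status,finish_job
a=pickle.load(open("v0.pkl","rb"))["side"]["color"].astype(int)
for _ in range(3): b=vision.snapshot("side")["color"].astype(int)
D=np.abs(a-b).max(2)
for n,(x0,y0,x1,y1) in dict(box=(110,240,250,384),clip=(222,245,265,262),brush=(183,202,232,226),razor=(122,207,178,224),tumbler=(175,148,205,190)).items():
    print(n,(D[y0:y1,x0:x1]>40).sum(),D[y0:y1,x0:x1].mean().round(2))
s=status.sense();print(s["time"],s["wrist_force"].round(1));print(finish_job())
E
```

```text
box 0 15.38
clip 0 14.22
brush 0 11.03
razor 0 15.97
tumbler 0 13.93
27.075 [ 1.2  0.7 -0.2]
the job is handed in; nothing more can be done
None
```

The job is done and handed in at about 27 s of the 72 s allowed. The hand-in gave no verdict.

- **Straightener arm:** I pressed it down to its stop, at about 10 N. After I lifted off, the side view showed it staying shut.
- **Trip lever:** The flap sprang fully open. I pressed the lever harder than needed: the wrist read about 73 N in all against the 3–6 N the lever takes. That is under the 120 N wrist limit, and only the fingertips were meant to touch. I did not check it against the 40 N limit on the gripper's body.
- **Placing:** I gripped the larger black straightener at its balance point (31.8 mm between the fingers), set it down until I felt the floor, and only then let go. Pictures showed it shut, right way up and flat in the box.
- **Flap:** I pushed it over and down to its stop, at about 10 N. It stayed shut after I backed off.

In the last side picture the box, clip, hairbrush, razor and tumbler matched the first picture. No pixel differed by more than 40 levels, though overall brightness differed by about 11 to 16 levels. I checked the jar and nail brush only by eye. The arm was clear of everything, with the wrist force near zero.

My position measurements from the different cameras disagreed by 2–4 mm, which the clearances allowed for.

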